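# Lock the right cutter insert into the slicer head

## Task

Four steel insert boxes stand in a row with their lids shut: open only the one whose lid has the single straight fin running from front to hinge, and take out the two-eared cutter insert. Set the insert flat on the seat of the white cutter head with its ears in line with the two black marks, then twist the locking ring clockwise a quarter turn to its stop so that its lugs stand over the ears. Keep the other three lids shut and leave everything else on the table where it stands.

Things in the scene. Friction and masses are not known exactly. Their poses are not given: they have to be found in the camera images.
- box_fin: the wanted steel box, one of four alike (92 mm apart) in a row along y on a 10 mm thick white board, in any order. Each is 92 (x) x 88 (y) x 64 mm tall outside, walls and floor 3 mm, open under its lid. Origin: centre of its underside, 10 mm above the table; z up, -x is its front (robot's side), +x the hinge side
- lid_fin (a joint): hinge of the wanted box's steel lid, rad: 0 shut, grows as it opens up and away from the front, stop at 2.0. The hinge is stiff: the lid stays where it is left; about 3 N at the grip moves it
- lid_fin_grip (a point): point in the black fin on the wanted lid, at its middle, 26 mm above the lid's top face. Fin: 44 mm long (along the box's x), 12 mm thick (y), 36 mm tall, nothing beside it. The lid is 8 mm thick, same outline as the box, its top 82.5 mm above the table when shut. Axes turn with the lid; shut, they are the box's
- lid_fin_hinge (a point): on the hinge axis (y) of that lid, at its underside, middle of the box's far (+x) rim, 74.5 mm above the table. Axes turn with the lid. From here the fin's grip point lies -62 mm along the lid's x and +34 mm along its z
- cutter_grip (a point): wanted cutter insert, about 80 g, upright on the floor of the box with the fin, within 8 mm of its middle, under the lid: point in its grey thumb grip, 44 mm above its underside, 12 mm below its top. z is its up axis. Grip: 22 mm long (x), 10 mm thick (y). Foot: 6 mm steel plate, a 28 mm disc with two ears 12 mm wide, 46 mm over both, along x. Either way round is the same
- seat (a point): centre of the flat round seat on the white cutter head, 90 mm above the table, where the insert's underside goes. z up. The ears go along this frame's x (two black marks on the head's top), between two low dark ledges (5 mm tall, 22 mm long, inner faces 18 mm to either side along y). The locking ring stands around the seat
- head: cutter head: a fixed white motor block 170 (x) x 150 (y) mm, its top 70 mm above the table, with the seat's pedestal, 59 mm across, 20 mm higher in its middle. Origin: centre of its underside; x and y as the seat's
- ring_grip (a point): centre of the knurled locking ring, at mid-height, 9.5 mm above the seat. Ring: 62 mm outside, 54 mm inside, 18 mm tall, clear around. Two lugs reach in to 18 mm from its axis, 8 to 13 mm above the seat; unlocked they stand over the ledges and the ears pass between them, locked they cover the ears. The seated insert's grip rises in its middle, 56 mm above the seat
- ring (a joint): turn of the locking ring, rad, clockwise seen from above: 0 unlocked, 1.4 locked at its stop (about a quarter turn); friction about 0.12 N m, stays where it is left. Starts between 0 and 0.15
- lid_bar (a joint): hinge of another lid in the row, to stay shut, rad, 0 shut; its black grip is a straight upright bar running crosswise (along the box's y), 36 mm tall
- lid_knob (a joint): hinge of another lid in the row, to stay shut, rad, 0 shut; its black grip is a round knob 28 mm across, 36 mm tall
- lid_pegs (a joint): hinge of another lid in the row, to stay shut, rad, 0 shut; its black grip is two 12 mm round pegs side by side, 36 mm tall
- spud_a: bystander: loose sweet potato, 150 mm long, 68 mm thick, lying; origin at the middle of its underside
- spud_b: bystander: loose sweet potato, 130 mm long, 62 mm thick, lying; origin at the middle of its underside
- jar: bystander: glass jar with steel cap, 56 mm across, 85 mm tall; origin at the middle of its underside
- bowl: bystander: small steel bowl, 110 mm across, 45 mm tall; origin at the middle of its underside
- cup: bystander: white plastic cup, 64 mm across, 70 mm tall; origin at the middle of its underside
- brush: bystander: brush 200 mm long, lying; origin at the middle of its underside
- spatula: bystander: spatula 260 mm long, lying; origin at the middle of its underside
Things that resemble listed ones, but are neither listed nor needed, are in the scene too. There is more than one size of the head; the job needs the larger.

How it is judged:
On the way, in this order (a step that is already met when the one before it is completed fails the run):
1. the lid with the fin has been opened (past 1.0 rad) (value of joint lid_fin above 1 rad), for 0.1 s.
2. the insert sits on the seat, ears along the marks, with the ring still unlocked (below 0.5 rad) (horizontal distance between cutter_grip and seat below 0.008 m and z of cutter_grip in the frame of seat below 0.0475 m and angle between cutter_grip's own z axis and vertical below 0.12 rad and angle between the x axis of cutter_grip and the x axis of seat, either way round below 0.45 rad and value of joint ring below 0.5 rad), for 0.2 s.
At the end, for the whole second after the job is handed in: The insert stands on the seat (within 8 mm of its centre, no more than 3.5 mm above the seat, upright within 0.12 rad, ears within 0.45 rad of the marks), the ring is turned past 1.25 rad and the other three lids are shut (below 0.1 rad). The fin lid may be left open or shut (horizontal distance between cutter_grip and seat below 0.008 m and z of cutter_grip in the frame of seat below 0.0475 m and angle between cutter_grip's own z axis and vertical below 0.12 rad and angle between the x axis of cutter_grip and the x axis of seat, either way round below 0.45 rad and value of joint ring above 1.25 rad and value of joint each of lid_bar, lid_knob, lid_pegs below 0.1 rad); the robot touches nothing.
It fails at once if one of the other lids is opened (past 0.25 rad) (value of joint any of lid_bar, lid_knob, lid_pegs above 0.25 rad).
It fails at once if a bystander is moved more than 40 mm (distance of any of spud_a, spud_b, jar, bowl, cup, brush, spatula from where it was at the start of the episode above 0.04 m).
It also fails if it takes over 72 s, if anything falls off the work surface, if the arm or the gripper's body presses on something with over 40 N, if the wrist force passes 120 N, or if a joint passes its speed limit or range.

## Robot

A 7-joint arm with a two-finger parallel gripper is mounted at the origin on the work surface. World frame = base frame: x ahead of the robot, y to its left, z up, the work surface at z = 0. Lengths are in m, angles in rad, forces in N, time in s.
With the tool pointing down it reaches from about 0.4 to 0.85 m from the base axis. Payload 4.5 kg.
Tool frame: the origin (TCP) lies midway between the tips of the shut fingers; the grasp point (between the pads) lies 19 mm behind it; z points along the fingers, y is the direction in which the jaws open and shut (so a half turn about z gives the same grasp; the last joint's range is limited). The gripper opens to 88 mm and grips with 3 to 60 N. Pads are 18 mm wide; open, the fingers measure 123 mm over their backs; the gripper's body (75 mm by 187 mm) begins 45 mm behind the grasp point.
Start: joints at [1.265, 0.689, -0.195, 1.565, 0.157, 0.902, -0.215], TCP at [0.208, -0.589, 0.239] pointing down, gripper open.
Joint ranges: [-3.01, 3.01], [-0.46, 2.08], [-1.47, 1.51], [0.13, 2.56], [-1, 4.14], [0.04, 2.09], [-2.66, 2.66]. Speed limits (rad/s): [2.57, 2.57, 3.14, 3.14, 3.14, 3.14, 3.14].

## Interface

Orientations are given as a unit quaternion [x, y, z, w].
In Python, from plant import r gives the robot as it stands.
- The arm moves only by the tool play_rows, never from a script. Its argument "targets" is a list of rows, each an object of numbers: "jaw": the closure, from 0 (fully open) to 1 (shut); "dx", "dy", "dz": the shift along the tool's x, y, z in m; "yaw": the turn about the tool's z in rad. A call has exactly 5 rows; each row shifts and turns the pose as measured when the row begins, along the tool's axes as they then stand; what a row does not reach is not made up. A row lasts 1/10 s, in which the tool goes at most 50 mm and 8.59 degrees, less where a joint would pass 70% of its speed; a pose out of reach is approached as far as the arm can. A call with a gripper value outside its range is refused whole. The fingers move at their own pace and stop on an object; "squeeze" is the grip in N (left out, the last holds). Time passes only in rows, so rows that do not move let the fingers close, or fill a call up. It gives the time, the measured TCP pose, the force and the opening at its end, in the units of the state.
- r.get_state(): the state, without advancing time (a new reading comes with each control period).
- r.snapshot(name): name is "side" or "top" or "wrist"; returns a dict with "frame" (384x512x3 uint8, red, green, blue), "z_map" (384x512 float32, m along the optical axis (not along the pixel's ray), 0 where there is no reading), "mtx" (3x3 intrinsics, pixels), "dist_coeffs" ([k1, k2, p1, p2, k3] as OpenCV has them; the pictures are not rectified), "position" and "orientation" of the camera in the world; the wrist camera has in their place "T_tool_cam" (4x4, takes a point from camera to tool coordinates, whose origin is the TCP and whose axes are the flange's). Camera axes: x right, y up, looking along -z (the intrinsics and any distortion apply to the point x, -y, -z); pixel columns grow to the right and rows downward; lengths in m; the calibration is good to about 2 mm. A picture is of the moment at which its call begins: read the wrist's pose just before it.
- r.finish_job(): hands the job in, once; it reports no verdict.
The state is a dict: "clock": time; "q": joint angles; "qd": joint speeds; "joint_torque": joint torques, N m; "tool_pos": TCP position; "eef_rot": TCP orientation; "contact_force": force on the tool from outside, world axes, zero at the start; "moment": the same for the moment, N m; "opening": opening from 0.0 (shut) to 1.0 (fully open).
Only numpy, scipy, OpenCV 4.12 (cv2) and the standard library are available. Lean on these libraries where they do the work, as an engineer would, in place of code of your own. Each camera call takes 0.05 s, during which the arm holds its last target.

## Working session

There is one attempt and no reset: what is moved stays moved. The work goes in short steps, Python scripts to look and compute and a tool call to move; the robot and the scene stay as the last step left them, time stands still between calls to the robot, and variables do not carry over. Pictures are saved under pics/ and viewed, and the job is handed in when it is done.

Besides the shell and the picture viewer there is one more tool, called after "Request:" as name(argument=value, ...) on one line, values as JSON. play_rows: Moves the arm, as the interface text tells. Its arguments: {"type":"object","properties":{"targets":{"type":"array"},"squeeze":{"type":"number"}},"required":["targets"]}

```bash
ls; mkdir -p pics
python3 - <<'E'
from plant import r
import cv2,pickle
print(r.get_state())
for n in ("side","top","wrist"):
    s=r.snapshot(n); pickle.dump(s,open(f"pics/{n}0.pkl","wb"))
    cv2.imwrite(f"pics/{n}0.png",s["frame"][:,:,::-1])
    print(n,{k:v for k,v in s.items() if k not in("frame","z_map")})
E
```

```text
pics
{'clock': 0.0, 'q': array([ 1.2648025 ,  0.69000856, -0.19450812,  1.56634373,  0.15731505,
        0.9024833 , -0.2151232 ]), 'qd': array([-1.48734181e-03, -4.70196688e-04,  1.27199042e-03, -1.13655445e-03,
        3.95619509e-05,  2.11796592e-04,  7.50027344e-04]), 'joint_torque': array([-1.53562643e-03, -5.27559078e+01, -1.26707554e+00, -1.53434622e+01,
       -5.26380027e-02,  6.58950390e-03,  1.75427722e-04]), 'tool_pos': array([ 0.20804487, -0.58868796,  0.23789463]), 'eef_rot': array([ 9.85596203e-01,  1.69113187e-01, -2.27406899e-04, -8.96584800e-04]), 'contact_force': array([ 0.63700835, -0.76533281,  0.27020741]), 'moment': array([ 0.0182487 , -0.0442784 , -0.01461634]), 'opening': 1.0004990512394822}
side {'mtx': array([[401.54395812,   0.        , 251.77721222],
       [  0.        , 401.54395812, 190.52716698],
       [  0.        ,   0.        ,   1.        ]]), 'dist_coeffs': array([0.0269054, 0.       , 0.       , 0.       , 0.       ]), 'position': array([0.34326779, 0.86242815, 0.65733215]), 'orientation': array([-0.03539858,  0.4699078 ,  0.87973439, -0.063253
[... 303 characters left out ...]
, 1.67553372]), 'orientation': array([ 0.04729509, -0.05959543, -0.6967372 ,  0.71328033])}
wrist {'mtx': array([[322.01868708,   0.        , 251.51515899],
       [  0.        , 322.01868708, 189.91153031],
       [  0.        ,   0.        ,   1.        ]]), 'dist_coeffs': array([0.00465684, 0.        , 0.        , 0.        , 0.        ]), 'T_tool_cam': array([[-5.69377419e-04,  9.58711394e-01,  2.84380271e-01,
         7.31940734e-02],
       [ 9.99999713e-01,  4.03687842e-04,  6.41243927e-04,
        -1.28052221e-03],
       [ 4.99967001e-04,  2.84380554e-01, -9.58711349e-01,
        -1.46041049e-01],
       [ 0.00000000e+00,  0.00000000e+00,  0.00000000e+00,
         1.00000000e+00]])}
```

View pics/top0.png

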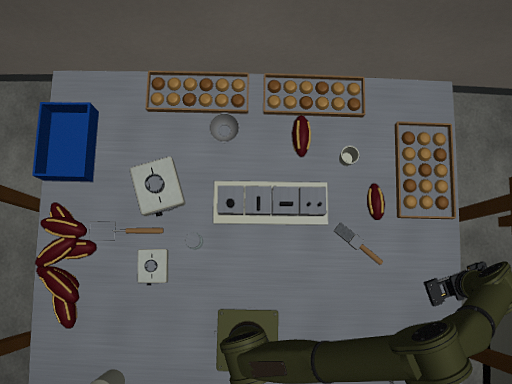

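View pics/side0.png

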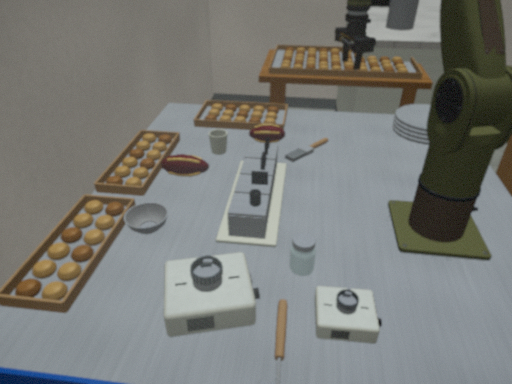

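View pics/wrist0.png

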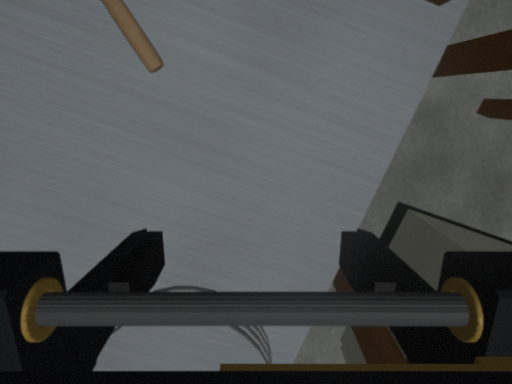

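```bash
cat > h.py <<'E'
import numpy as np, cv2, pickle
from scipy.spatial.transform import Rotation as R
def pose(s,st=None):
    if "T_tool_cam" in s:
        T=np.eye(4);T[:3,:3]=R.from_quat(st["eef_rot"]).as_matrix();T[:3,3]=st["tool_pos"]
        T=T@s["T_tool_cam"]; return T[:3,:3],T[:3,3]
    return R.from_quat(s["orientation"]).as_matrix(),np.array(s["position"])
def rays(s,uv,st=None):
    uv=np.asarray(uv,float).reshape(-1,1,2)
    n=cv2.undistortPoints(uv,s["mtx"],s["dist_coeffs"]).reshape(-1,2)
    M,p=pose(s,st)
    d=np.c_[n[:,0],-n[:,1],-np.ones(len(n))]@M.T
    return p,d
def onz(s,uv,z,st=None):
    p,d=rays(s,uv,st); return p+d*((z-p[2])/d[:,2])[:,None]
def cloud(s,st=None):
    h,w=s["z_map"].shape
    v,u=np.mgrid[:h,:w]; p,d=rays(s,np.stack([u,v],-1).reshape(-1,2),st)
    P=(p+d*s["z_map"].reshape(-1,1)); P[s["z_map"].ravel()==0]=np.nan
    return P.reshape(h,w,3)
def proj(s,P,st=None):
    M,p=pose(s,st); c=(np.asarray(P,float).reshape(-1,3)-p)@M; c=c*[1,-1,-1]
    return cv2.projectPoints(c.reshape(-1,1,3),np.zeros(3),np.zeros(3),s["mtx"],s["dist_coeffs"])[0].reshape(-1,2)
def crop(s,x0,y0,x1,y1,k,name):
    cv2.imwrite(name,cv2.resize(s["frame"][y0:y1,x0:x1,::-1],None,fx=k,fy=k,interpolation=cv2.INTER_CUBIC))
def load(n): return pickle.load(open(f"pics/{n}.pkl","rb"))
E
python3 - <<'E'
from h import *
s=load("top0"); crop(s,120,110,390,260,2.9,"pics/top0c.png")
g=load("side0"); crop(g,150,120,330,350,2.6,"pics/side0c.png")
C=cloud(s)
for n,(u,v) in dict(table=(200,200),head=(140,170),base=(230,220),lid=(287,190),headc=(155,185),bowl=(224,127),jar=(194,240),cup=(349,155),spudb=(302,135),small=(151,265)).items(): print(n,C[v,u].round(3))
C=cloud(g)
for n,(u,v) in dict(table=(140,240),head=(180,280),lid=(250,200)).items(): print(n,C[v,u].round(3))
E
```

```text
table [ 0.474  0.176 -0.008]
head [0.562 0.378 0.066]
base [0.405 0.068 0.006]
lid [ 0.503 -0.122  0.081]
headc [0.506 0.318 0.097]
bowl [ 0.739  0.1   -0.   ]
jar [0.328 0.182 0.087]
cup [ 0.646 -0.348  0.011]
spudb [ 0.699 -0.173  0.065]
small [0.243 0.325 0.058]
table [ 0.73   0.148 -0.   ]
head [0.566 0.328 0.071]
lid [0.464 0.076 0.098]
```

View pics/top0c.png

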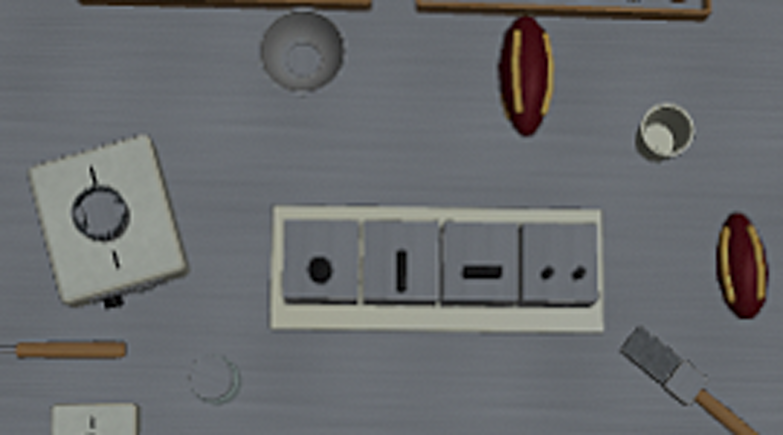

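View pics/side0c.png

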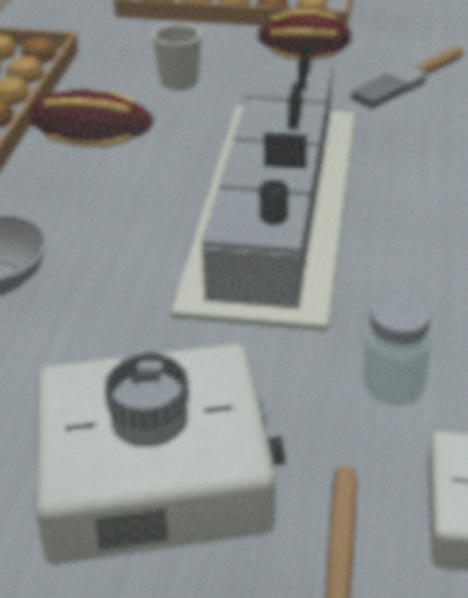

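Run:
```python
from h import *
s=load("top0")
hsv=cv2.cvtColor(s["frame"],cv2.COLOR_RGB2HSV)
g=hsv[...,2]
# board: white-ish polygon
m=((hsv[...,2]>165)&(hsv[...,1]<40)).astype(np.uint8)
m0=((hsv[...,1]<45)&(g>150)).astype(np.uint8)
for name,(x0,y0,x1,y1) in dict(board=(208,170,335,230),head=(122,148,192,222)).items():
    sub=s["frame"][y0:y1,x0:x1].astype(int)
    w=((sub[...,0]-sub[...,2])>2)&(sub.sum(2)>420)
    w=w.astype(np.uint8)
    cs,_=cv2.findContours(w,cv2.RETR_EXTERNAL,cv2.CHAIN_APPROX_NONE)
    c=max(cs,key=cv2.contourArea); print(name,cv2.contourArea(c),cv2.minAreaRect(c.reshape(-1,2).astype(np.float32)+[x0,y0] if 0 else (c+[x0,y0]).astype(np.float32)))
    z=.01 if name=="board" else .07
    P=onz(s,(c+[x0,y0]).reshape(-1,2),z)[:,:2].astype(np.float32)
    r=cv2.minAreaRect(P); print(r, cv2.boxPoints(r).round(3).tolist())
# dark blobs
d=(s["frame"].max(2)<60).astype(np.uint8)
n,l,st,ce=cv2.connectedComponentsWithStats(d)
for i in range(1,n):
    x,y,w,h,a=st[i]
    if 120<ce[i][0]<335 and 150<ce[i][1]<225 and a>4:
        z=.1185 if ce[i][0]>210 else .07
        P=onz(s,np.argwhere(l==i)[:,::-1],z)
        print(st[i],ce[i].round(1),P.mean(0).round(4),P.min(0).round(3),P.max(0).round(3))
```

```text
board 1104.5 ((270.6227722167969, 202.13539123535156), (113.43424224853516, 41.61088562011719), 0.9548412561416626)
((0.47037622332572937, -0.07136528193950653), (0.14613747596740723, 0.3948467969894409), 0.4559383988380432) [[0.3959999978542328, 0.125], [0.39899998903274536, -0.26899999380111694], [0.5450000166893005, -0.2680000066757202], [0.5419999957084656, 0.12700000405311584]]
head 29.0 ((165.10824584960938, 182.2004852294922), (47.14626693725586, 23.32526969909668), 74.87599182128906)
((0.5215576887130737, 0.28886157274246216), (0.1616467833518982, 0.07800646126270294), 17.539257049560547) [[0.43299999833106995, 0.3019999861717224], [0.4560000002384186, 0.22699999809265137], [0.6100000143051147, 0.2759999930858612], [0.5870000123977661, 0.3499999940395355]]
[145 168  18  14  35] [152.1 175.9] [0.5413 0.3341 0.07  ] [0.523 0.3   0.07 ] [0.568 0.357 0.07 ]
[145 182  19  11  50] [155.9 188.5] [0.4986 0.3191 0.07  ] [0.486 0.295 0.07 ] [0.521 0.357 0.07 ]
[272 188  53  28  99] [298.5 210.8] [ 0.4291 -0.1571  0.1185] [ 0.414 -0.241  0.119] [ 0.504 -0.071  0.119]
[159 197   2   5   
[... 321 characters left out ...]
] [ 0.441  -0.0705  0.1185] [ 0.43  -0.071  0.119] [ 0.452 -0.07   0.119]
[279 202  14   4  53] [285.9 203.5] [ 0.4519 -0.1156  0.1185] [ 0.447 -0.136  0.119] [ 0.457 -0.093  0.119]
[307 202   4   4  13] [308.4 203.6] [ 0.4533 -0.1892  0.1185] [ 0.449 -0.194  0.119] [ 0.459 -0.185  0.119]
[317 202   5   4  14] [318.9 203.7] [ 0.4538 -0.2238  0.1185] [ 0.449 -0.231  0.119] [ 0.46  -0.217  0.119]
[154 211   9   5  29] [158.4 213.3] [0.4147 0.306  0.07  ] [0.409 0.294 0.07 ] [0.423 0.321 0.07 ]
[219 213  24   2  37] [228.9 213.6] [0.4143 0.0686 0.1185] [0.412 0.026 0.119] [0.417 0.101 0.119]
[246 214  24   1  24] [257.5 214. ] [ 0.4153 -0.0239  0.1185] [ 0.414 -0.061  0.119] [0.416 0.013 0.119]
```

```bash
cat > go.py <<'E'
# usage: go.py x y z heading_deg nrows ; prints rows to move linearly
import sys; from h import *
from plant import r
st=r.get_state(); M=R.from_quat(st["eef_rot"]).as_matrix()
hd=np.arctan2(M[1,0],M[0,0]); p=st["tool_pos"]
print("t",round(st["clock"],2),"pos",p.round(4),"hd",np.degrees(hd).round(2),"tilt",np.degrees(np.arccos(-M[2,2])).round(2),"open",round(st["opening"],3),"F",st["contact_force"].round(1),"q7",st["q"][6].round(2))
if len(sys.argv)>1:
    x,y,z,h,n=map(float,sys.argv[1:6]); n=int(n)
    D=(np.array([x,y,z])-p)/n; dh=(np.radians(h)-hd); dh=(dh+np.pi)%(2*np.pi)-np.pi; dh/=n
    print("total",((np.array([x,y,z])-p)).round(4),"dyaw",round(-dh*n,3),"mm/row",np.linalg.norm(D).round(4))
    for i in range(n):
        a=hd+dh*i
        print({"dx":float(round(D[0]*np.cos(a)+D[1]*np.sin(a),4)),"dy":float(round(D[0]*np.sin(a)-D[1]*np.cos(a),4)),"dz":float(round(-D[2],4)),"yaw":float(round(-dh,4))})
E
python3 go.py 0.40 -0.026 0.26 0.7 15
```

```text
t 0.15 pos [ 0.2081 -0.5888  0.2381] hd 19.47 tilt 0.08 open 0.999 F [-0.  -0.7 -0. ] q7 -0.22
total [0.1919 0.5628 0.0219] dyaw 0.328 mm/row 0.0397
{'dx': 0.0246, 'dy': -0.0311, 'dz': -0.0015, 'yaw': 0.0218}
{'dx': 0.0239, 'dy': -0.0316, 'dz': -0.0015, 'yaw': 0.0218}
{'dx': 0.0232, 'dy': -0.0322, 'dz': -0.0015, 'yaw': 0.0218}
{'dx': 0.0225, 'dy': -0.0327, 'dz': -0.0015, 'yaw': 0.0218}
{'dx': 0.0218, 'dy': -0.0331, 'dz': -0.0015, 'yaw': 0.0218}
{'dx': 0.021, 'dy': -0.0336, 'dz': -0.0015, 'yaw': 0.0218}
{'dx': 0.0203, 'dy': -0.0341, 'dz': -0.0015, 'yaw': 0.0218}
{'dx': 0.0195, 'dy': -0.0345, 'dz': -0.0015, 'yaw': 0.0218}
{'dx': 0.0188, 'dy': -0.0349, 'dz': -0.0015, 'yaw': 0.0218}
{'dx': 0.018, 'dy': -0.0353, 'dz': -0.0015, 'yaw': 0.0218}
{'dx': 0.0172, 'dy': -0.0357, 'dz': -0.0015, 'yaw': 0.0218}
{'dx': 0.0165, 'dy': -0.0361, 'dz': -0.0015, 'yaw': 0.0218}
{'dx': 0.0157, 'dy': -0.0364, 'dz': -0.0015, 'yaw': 0.0218}
{'dx': 0.0149, 'dy': -0.0367, 'dz': -0.0015, 'yaw': 0.0218}
{'dx': 0.0141, 'dy': -0.0371, 'dz': -0.0015, 'yaw': 0.0218}
```

Request:
play_rows(targets=[{"jaw": 0,"dx": 0.027,"dy": -0.031,"dz": -0.002,"yaw": 0.022},{"jaw": 0,"dx": 0.027,"dy": -0.032,"dz": -0.002,"yaw": 0.022},{"jaw": 0,"dx": 0.026,"dy": -0.032,"dz": -0.002,"yaw": 0.022},{"jaw": 0,"dx": 0.025,"dy": -0.033,"dz": -0.002,"yaw": 0.022},{"jaw": 0,"dx": 0.024,"dy": -0.033,"dz": -0.002,"yaw": 0.022}])

```text
clock: 0.65
tool_pos: [0.2832, -0.3968, 0.2457]
eef_rot: [0.994, 0.106, -0.001, 0.0]
contact_force: [1.2, -0.8, 0.7]
opening: 1.002
```

```bash
python3 go.py 0.42 -0.026 0.26 0.7 10
```

```text
t 0.65 pos [ 0.2832 -0.3968  0.2457] hd 12.21 tilt 0.16 open 1.002 F [ 1.2 -0.8  0.7] q7 -0.63
total [0.1368 0.3708 0.0143] dyaw 0.201 mm/row 0.0395
{'dx': 0.0212, 'dy': -0.0333, 'dz': -0.0014, 'yaw': 0.0201}
{'dx': 0.0205, 'dy': -0.0338, 'dz': -0.0014, 'yaw': 0.0201}
{'dx': 0.0199, 'dy': -0.0342, 'dz': -0.0014, 'yaw': 0.0201}
{'dx': 0.0192, 'dy': -0.0346, 'dz': -0.0014, 'yaw': 0.0201}
{'dx': 0.0185, 'dy': -0.0349, 'dz': -0.0014, 'yaw': 0.0201}
{'dx': 0.0178, 'dy': -0.0353, 'dz': -0.0014, 'yaw': 0.0201}
{'dx': 0.017, 'dy': -0.0357, 'dz': -0.0014, 'yaw': 0.0201}
{'dx': 0.0163, 'dy': -0.036, 'dz': -0.0014, 'yaw': 0.0201}
{'dx': 0.0156, 'dy': -0.0363, 'dz': -0.0014, 'yaw': 0.0201}
{'dx': 0.0149, 'dy': -0.0366, 'dz': -0.0014, 'yaw': 0.0201}
```

Request:
play_rows(targets=[{"jaw": 0,"dx": 0.021,"dy": -0.033,"dz": -0.001,"yaw": 0.02},{"jaw": 0,"dx": 0.021,"dy": -0.034,"dz": -0.001,"yaw": 0.02},{"jaw": 0,"dx": 0.02,"dy": -0.034,"dz": -0.001,"yaw": 0.02},{"jaw": 0,"dx": 0.019,"dy": -0.035,"dz": -0.001,"yaw": 0.02},{"jaw": 0,"dx": 0.019,"dy": -0.035,"dz": -0.001,"yaw": 0.02}])

```text
clock: 1.15
tool_pos: [0.3545, -0.2031, 0.2507]
eef_rot: [0.999, 0.054, -0.001, 0.0]
contact_force: [1.3, 0.5, -0.1]
opening: 1.002
```

Request:
play_rows(targets=[{"jaw": 0,"dx": 0.018,"dy": -0.036,"dz": -0.002,"yaw": 0.02},{"jaw": 0,"dx": 0.017,"dy": -0.036,"dz": -0.002,"yaw": 0.02},{"jaw": 0,"dx": 0.016,"dy": -0.037,"dz": -0.002,"yaw": 0.02},{"jaw": 0,"dx": 0.016,"dy": -0.037,"dz": -0.002,"yaw": 0.02},{"jaw": 0,"dx": 0.015,"dy": -0.037,"dz": -0.002,"yaw": 0.02}])

```text
clock: 1.65
tool_pos: [0.4256, -0.0067, 0.2608]
eef_rot: [1.0, 0.002, -0.001, 0.0]
contact_force: [0.4, -0.3, 0.3]
opening: 0.997
```

```bash
cat > snap.py <<'E'
import sys; from h import *
from plant import r
st=r.get_state(); s=r.snapshot(sys.argv[1]); s["st"]=st
pickle.dump(s,open(f"pics/{sys.argv[2]}.pkl","wb")); cv2.imwrite(f"pics/{sys.argv[2]}.png",s["frame"][:,:,::-1])
E
python3 snap.py wrist w1; python3 go.py
```

```text
t 1.7 pos [0.429  0.0014 0.2613] hd 0.78 tilt 0.32 open 1.0 F [1.9 6.3 0.2] q7 -1.71
```

View pics/w1.png

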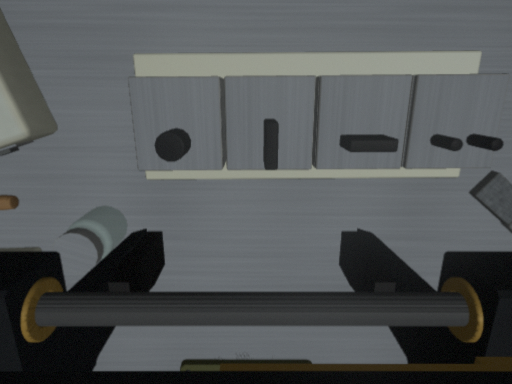

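Run:
```python
from h import *
s=load("w1"); st=s["st"]
crop(s,220,60,330,190,5,"pics/w1c.png")
d=(s["frame"].max(2)<60).astype(np.uint8)
for nm,(x0,y0,x1,y1) in dict(knob=(145,110,200,168),fin=(250,105,290,172),bar=(330,120,405,160)).items():
    w=np.zeros_like(d);w[y0:y1,x0:x1]=d[y0:y1,x0:x1]
    n,l,sts,ce=cv2.connectedComponentsWithStats(w); i=1+np.argmax(sts[1:,4]); print(nm,sts[i],ce[i].round(1))
C=cloud(s,st)
m=np.zeros_like(d);m[105:172,250:290]=1
P=C[(m>0)&(C[...,2]>.11)]; print(len(P),np.median(P,0).round(4),P.min(0).round(4),P.max(0).round(4))
# board/lids lines
for uv,z in [((136,78),.0825),((505,74),.0825),((136,170),.0825),((508,160),.0825),((226,76),.0825),((314,74),.0825),((229,168),.0825),((312,168),.0825)]: print(uv,onz(s,[uv],z,st).round(4))
```

```text
knob [155 129  36  32 884] [172.5 144.3]
fin [264 119  14  50 683] [270.4 143.5]
bar [340 135  58  17 905] [368.2 143. ]
632 [ 0.4547 -0.0228  0.1183] [ 0.4321 -0.0289  0.1108] [ 0.476  -0.0172  0.1208]
(136, 78) [[0.5125 0.1046 0.0825]]
(505, 74) [[ 0.5169 -0.2451  0.0825]]
(136, 170) [[0.4229 0.1136 0.0825]]
(508, 160) [[ 0.4344 -0.267   0.0825]]
(226, 76) [[0.5146 0.019  0.0825]]
(314, 74) [[ 0.5167 -0.0645  0.0825]]
(229, 168) [[0.4253 0.0177 0.0825]]
(312, 168) [[ 0.4255 -0.0678  0.0825]]
```

View pics/w1c.png

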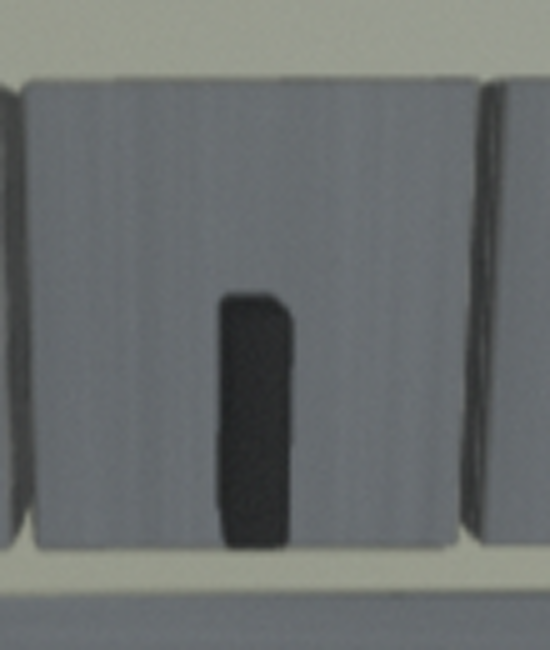

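```bash
python3 go.py 0.4535 -0.023 0.0905 0.7 5
```

```text
t 1.7 pos [0.429  0.0014 0.2613] hd 0.78 tilt 0.32 open 1.0 F [1.9 6.3 0.2] q7 -1.71
total [ 0.0245 -0.0244 -0.1708] dyaw 0.001 mm/row 0.0349
{'dx': 0.0048, 'dy': 0.0049, 'dz': 0.0342, 'yaw': 0.0003}
{'dx': 0.0048, 'dy': 0.0049, 'dz': 0.0342, 'yaw': 0.0003}
{'dx': 0.0048, 'dy': 0.0049, 'dz': 0.0342, 'yaw': 0.0003}
{'dx': 0.0048, 'dy': 0.0049, 'dz': 0.0342, 'yaw': 0.0003}
{'dx': 0.0048, 'dy': 0.0049, 'dz': 0.0342, 'yaw': 0.0003}
```

Request:
play_rows(targets=[{"jaw": 0.35,"dx": 0.012,"dy": 0.012,"dz": 0.02,"yaw": 0},{"jaw": 0.35,"dx": 0.012,"dy": 0.012,"dz": 0.03,"yaw": 0},{"jaw": 0.35,"dx": 0,"dy": 0,"dz": 0.03,"yaw": 0},{"jaw": 0.35,"dx": 0,"dy": 0,"dz": 0.03,"yaw": 0},{"jaw": 0.35,"dx": 0,"dy": 0,"dz": 0,"yaw": 0}], squeeze=20)

```text
clock: 2.2
tool_pos: [0.4585, -0.0172, 0.1488]
eef_rot: [1.0, 0.013, 0.005, -0.004]
contact_force: [-0.9, -0.2, 0.8]
opening: 0.649
```

```bash
python3 snap.py wrist w2; python3 go.py 0.4535 -0.023 0.0905 0.7 5
```

```text
t 2.25 pos [ 0.4594 -0.0172  0.1504] hd 1.46 tilt 0.84 open 0.655 F [-0.3  0.1 -0.9] q7 -1.68
total [-0.0059 -0.0058 -0.0599] dyaw 0.013 mm/row 0.0121
{'dx': -0.0012, 'dy': 0.0011, 'dz': 0.012, 'yaw': 0.0027}
{'dx': -0.0012, 'dy': 0.0011, 'dz': 0.012, 'yaw': 0.0027}
{'dx': -0.0012, 'dy': 0.0011, 'dz': 0.012, 'yaw': 0.0027}
{'dx': -0.0012, 'dy': 0.0011, 'dz': 0.012, 'yaw': 0.0027}
{'dx': -0.0012, 'dy': 0.0011, 'dz': 0.012, 'yaw': 0.0027}
```

View pics/w2.png

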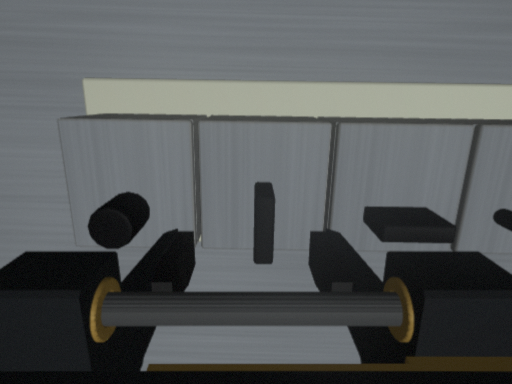

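Request:
play_rows(targets=[{"jaw": 0.35,"dx": -0.001,"dy": 0.002,"dz": 0.015,"yaw": 0},{"jaw": 0.35,"dx": -0.001,"dy": 0.002,"dz": 0.015,"yaw": 0},{"jaw": 0.35,"dx": -0.001,"dy": 0.002,"dz": 0.015,"yaw": 0},{"jaw": 0.35,"dx": -0.002,"dy": 0,"dz": 0.012,"yaw": 0},{"jaw": 0.35,"dx": 0,"dy": 0,"dz": 0.001,"yaw": 0}])

```text
clock: 2.75
tool_pos: [0.4603, -0.0237, 0.098]
eef_rot: [1.0, 0.013, 0.013, -0.004]
contact_force: [-1.3, -0.9, 0.2]
opening: 0.648
```

```bash
python3 go.py 0.4535 -0.023 0.0905 0.7 2;python3 snap.py wrist w3
```

```text
t 2.75 pos [ 0.4603 -0.0237  0.098 ] hd 1.44 tilt 1.51 open 0.648 F [-1.3 -0.9  0.2] q7 -1.68
total [-0.0068  0.0007 -0.0075] dyaw 0.013 mm/row 0.0051
{'dx': -0.0034, 'dy': -0.0004, 'dz': 0.0038, 'yaw': 0.0065}
{'dx': -0.0034, 'dy': -0.0004, 'dz': 0.0038, 'yaw': 0.0065}
```

View pics/w3.png

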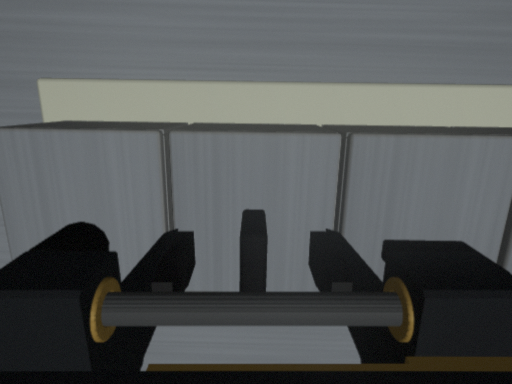

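Request:
play_rows(targets=[{"jaw": 0.35,"dx": -0.004,"dy": 0,"dz": 0.006,"yaw": 0},{"jaw": 0.5,"dx": -0.003,"dy": 0,"dz": 0.002,"yaw": 0},{"jaw": 1,"dx": 0,"dy": 0,"dz": 0,"yaw": 0},{"jaw": 1,"dx": 0,"dy": 0,"dz": 0,"yaw": 0},{"jaw": 1,"dx": 0,"dy": 0,"dz": 0,"yaw": 0}])

```text
clock: 3.3
tool_pos: [0.4557, -0.0238, 0.0931]
eef_rot: [1.0, 0.013, 0.016, -0.004]
contact_force: [-0.8, -0.8, 0.3]
opening: 0.308
```

```bash
python3 go.py 0.4535 -0.023 0.0905 0.7 2
python3 - <<'E'
import numpy as np
h=np.array([.5165,.0555])
t=np.arange(0,2.01,.12)
P=np.c_[h[0]-.062*np.cos(t)+.034*np.sin(t),h[1]+.062*np.sin(t)+.034*np.cos(t)]
print(np.c_[t,P,np.r_[[[0,0]],np.diff(P,axis=0)]].round(4))
E
```

```text
t 3.3 pos [ 0.4557 -0.0238  0.0931] hd 1.43 tilt 1.91 open 0.308 F [-0.8 -0.8  0.3] q7 -1.68
total [-0.0022  0.0008 -0.0026] dyaw 0.013 mm/row 0.0017
{'dx': -0.0011, 'dy': -0.0004, 'dz': 0.0013, 'yaw': 0.0064}
{'dx': -0.0011, 'dy': -0.0004, 'dz': 0.0013, 'yaw': 0.0064}
[[ 0.000e+00  4.545e-01  8.950e-02  0.000e+00  0.000e+00]
 [ 1.200e-01  4.590e-01  9.670e-02  4.500e-03  7.200e-03]
 [ 2.400e-01  4.644e-01  1.033e-01  5.300e-03  6.600e-03]
 [ 3.600e-01  4.705e-01  1.092e-01  6.100e-03  5.900e-03]
 [ 4.800e-01  4.772e-01  1.143e-01  6.800e-03  5.100e-03]
 [ 6.000e-01  4.845e-01  1.186e-01  7.300e-03  4.300e-03]
 [ 7.200e-01  4.923e-01  1.219e-01  7.800e-03  3.400e-03]
 [ 8.400e-01  5.004e-01  1.244e-01  8.100e-03  2.400e-03]
 [ 9.600e-01  5.088e-01  1.258e-01  8.400e-03  1.400e-03]
 [ 1.080e+00  5.173e-01  1.262e-01  8.500e-03  4.000e-04]
 [ 1.200e+00  5.257e-01  1.256e-01  8.500e-03 -6.000e-04]
 [ 1.320e+00  5.340e-01  1.240e-01  8.300e-03 -1.600e-03]
 [ 1.440e+00  5.421e-01  1.214e-01  8.100e-03 -2.600e-03]
 [ 1.560e+00  5.498e-01  1.179e-01  7.700e-03 -3.500e-03]
 [ 1.680e+00  5.571e-01  1.134e-01  7.200e-03 -4.400e-03]
 [ 1.800e+00  5.637e-01  1.082e-01  6.600e-03 -5.300e-03]
 [ 1.920e+00  5.697e-01  1.021e-01  6.000e-03 -6.000e-03]]
```

Request:
play_rows(targets=[{"jaw": 1,"dx": -0.001,"dy": 0,"dz": 0.002,"yaw": 0},{"jaw": 1,"dx": 0,"dy": 0,"dz": 0,"yaw": 0},{"jaw": 1,"dx": 0,"dy": 0,"dz": 0,"yaw": 0},{"jaw": 1,"dx": 0,"dy": 0,"dz": 0,"yaw": 0},{"jaw": 1,"dx": 0,"dy": 0,"dz": 0,"yaw": 0}], squeeze=15)

```text
clock: 3.8
tool_pos: [0.4549, -0.0243, 0.0911]
eef_rot: [1.0, 0.012, 0.016, -0.003]
contact_force: [-0.1, 0.5, 0.5]
opening: 0.139
```

```bash
python3 go.py
```

```text
t 3.8 pos [ 0.4549 -0.0243  0.0911] hd 1.33 tilt 1.92 open 0.139 F [-0.1  0.5  0.5] q7 -1.68
```

Request:
play_rows(targets=[{"jaw": 1,"dx": 0.0045,"dy": 0,"dz": -0.007,"yaw": 0},{"jaw": 1,"dx": 0.0053,"dy": 0,"dz": -0.0066,"yaw": 0},{"jaw": 1,"dx": 0.006,"dy": 0,"dz": -0.006,"yaw": 0},{"jaw": 1,"dx": 0.0068,"dy": 0,"dz": -0.005,"yaw": 0},{"jaw": 1,"dx": 0.0073,"dy": 0,"dz": -0.0043,"yaw": 0}])

```text
clock: 4.3
tool_pos: [0.4774, -0.0241, 0.12]
eef_rot: [1.0, 0.011, 0.007, -0.003]
contact_force: [-1.5, -0.4, -7.2]
opening: 0.141
```

```bash
python3 go.py
```

```text
t 4.3 pos [ 0.4774 -0.0241  0.12  ] hd 1.3 tilt 0.89 open 0.141 F [-1.5 -0.4 -7.2] q7 -1.68
```

Request:
play_rows(targets=[{"jaw": 1,"dx": 0.0085,"dy": 0,"dz": -0.001,"yaw": 0},{"jaw": 1,"dx": 0.0085,"dy": 0,"dz": -0.002,"yaw": 0},{"jaw": 1,"dx": 0.0085,"dy": 0,"dz": -0.002,"yaw": 0},{"jaw": 1,"dx": 0.0085,"dy": 0,"dz": -0.001,"yaw": 0},{"jaw": 1,"dx": 0.0085,"dy": 0,"dz": 0,"yaw": 0}])

```text
clock: 4.8
tool_pos: [0.4942, -0.024, 0.127]
eef_rot: [1.0, 0.011, -0.021, -0.002]
contact_force: [-11.5, 0.6, 18.0]
opening: 0.137
```

```bash
python3 go.py; python3 snap.py side s2; python3 -c "
from h import *
crop(load('s2'),180,100,330,260,4,'pics/s2c.png')"
```

```text
t 4.8 pos [ 0.4942 -0.024   0.127 ] hd 1.28 tilt 2.38 open 0.137 F [-11.5   0.6  18. ] q7 -1.67
```

View pics/s2c.png

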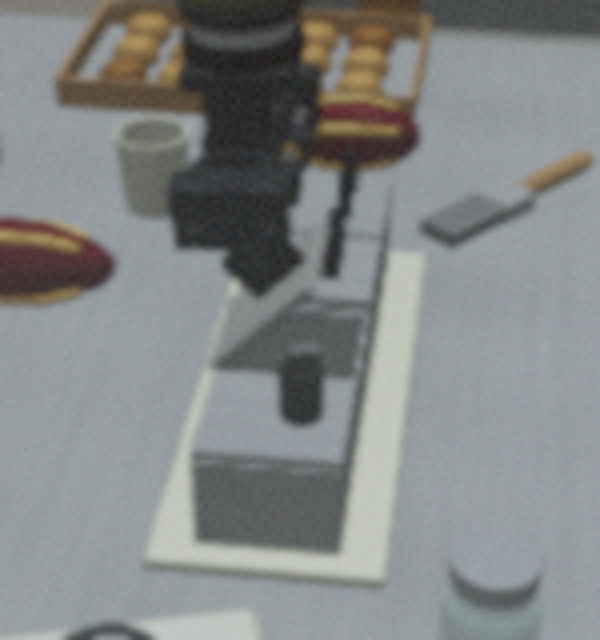

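Request:
play_rows(targets=[{"jaw": 1,"dx": 0.004,"dy": 0,"dz": -0.003,"yaw": 0},{"jaw": 1,"dx": 0.008,"dy": 0,"dz": -0.003,"yaw": 0},{"jaw": 1,"dx": 0.008,"dy": 0,"dz": -0.002,"yaw": 0},{"jaw": 1,"dx": 0.008,"dy": 0,"dz": -0.001,"yaw": 0},{"jaw": 1,"dx": 0.008,"dy": 0,"dz": 0,"yaw": 0}], squeeze=5)

```text
clock: 5.35
tool_pos: [0.5297, -0.0235, 0.1344]
eef_rot: [1.0, 0.011, -0.025, -0.002]
contact_force: [-3.8, -1.0, -4.9]
opening: 0.135
```

```bash
python3 go.py
```

```text
t 5.35 pos [ 0.5297 -0.0235  0.1344] hd 1.31 tilt 2.88 open 0.135 F [-3.8 -1.  -4.9] q7 -1.66
```

Request:
play_rows(targets=[{"jaw": 1,"dx": 0.0083,"dy": 0,"dz": 0.002,"yaw": 0},{"jaw": 1,"dx": 0.008,"dy": 0,"dz": 0.003,"yaw": 0},{"jaw": 1,"dx": 0.0077,"dy": 0,"dz": 0.0035,"yaw": 0},{"jaw": 1,"dx": 0.0072,"dy": 0,"dz": 0.0044,"yaw": 0},{"jaw": 1,"dx": 0.0065,"dy": 0,"dz": 0.0053,"yaw": 0}])

```text
clock: 5.85
tool_pos: [0.5703, -0.0231, 0.1133]
eef_rot: [1.0, 0.011, -0.025, -0.001]
contact_force: [-3.5, -1.4, -0.1]
opening: 0.134
```

```bash
python3 go.py; python3 snap.py side s3; python3 -c "
from h import *
crop(load('s3'),180,100,330,260,4,'pics/s3c.png')"
```

```text
t 5.85 pos [ 0.5703 -0.0231  0.1133] hd 1.28 tilt 2.85 open 0.134 F [-3.5 -1.4 -0.1] q7 -1.65
```

View pics/s3c.png

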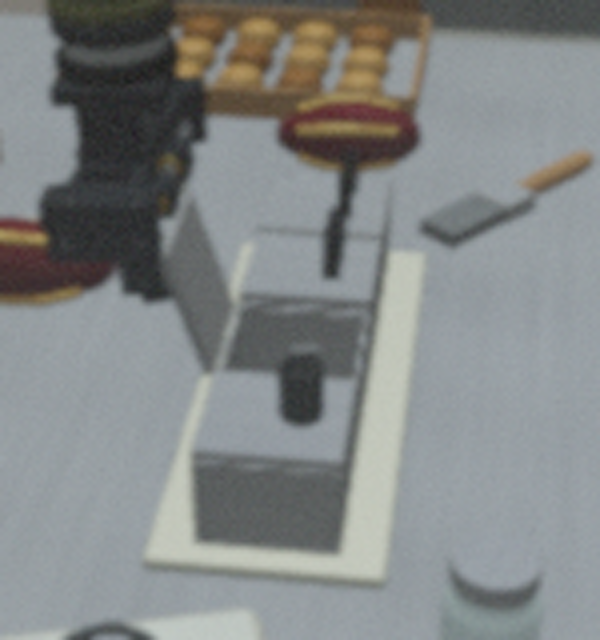

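Request:
play_rows(targets=[{"jaw": 0.6,"dx": 0,"dy": 0,"dz": 0,"yaw": 0},{"jaw": 0.6,"dx": 0,"dy": 0,"dz": 0,"yaw": 0},{"jaw": 0.6,"dx": 0,"dy": 0,"dz": 0,"yaw": 0},{"jaw": 0.6,"dx": 0,"dy": 0,"dz": -0.03,"yaw": 0},{"jaw": 0.6,"dx": 0,"dy": 0,"dz": -0.04,"yaw": 0}], squeeze=15)

```text
clock: 6.4
tool_pos: [0.5763, -0.0218, 0.1808]
eef_rot: [1.0, 0.012, -0.024, -0.002]
contact_force: [-0.1, 0.1, 0.4]
opening: 0.402
```

```bash
python3 go.py
```

```text
t 6.4 pos [ 0.5763 -0.0218  0.1808] hd 1.42 tilt 2.73 open 0.402 F [-0.1  0.1  0.4] q7 -1.64
```

```bash
python3 go.py .44 -.023 .27 .7 5
```

```text
t 6.4 pos [ 0.5763 -0.0218  0.1808] hd 1.42 tilt 2.73 open 0.402 F [-0.1  0.1  0.4] q7 -1.64
total [-0.1363 -0.0012  0.0892] dyaw 0.013 mm/row 0.0326
{'dx': -0.0273, 'dy': -0.0004, 'dz': -0.0178, 'yaw': 0.0025}
{'dx': -0.0273, 'dy': -0.0004, 'dz': -0.0178, 'yaw': 0.0025}
{'dx': -0.0273, 'dy': -0.0003, 'dz': -0.0178, 'yaw': 0.0025}
{'dx': -0.0273, 'dy': -0.0002, 'dz': -0.0178, 'yaw': 0.0025}
{'dx': -0.0273, 'dy': -0.0002, 'dz': -0.0178, 'yaw': 0.0025}
```

Request:
play_rows(targets=[{"jaw": 0.6,"dx": -0.01,"dy": 0,"dz": -0.035,"yaw": 0},{"jaw": 0.6,"dx": -0.03,"dy": 0,"dz": -0.035,"yaw": 0},{"jaw": 0.6,"dx": -0.04,"dy": 0,"dz": -0.02,"yaw": 0.005},{"jaw": 0.6,"dx": -0.035,"dy": 0,"dz": 0,"yaw": 0.005},{"jaw": 0.6,"dx": -0.015,"dy": 0,"dz": 0,"yaw": 0}])

```text
clock: 6.9
tool_pos: [0.4546, -0.024, 0.2866]
eef_rot: [1.0, 0.008, -0.011, -0.003]
contact_force: [0.0, -0.3, 0.3]
opening: 0.398
```

Request:
play_rows(targets=[{"jaw": 0.6,"dx": 0,"dy": 0,"dz": 0,"yaw": 0},{"jaw": 0.6,"dx": 0,"dy": 0,"dz": 0,"yaw": 0},{"jaw": 0.6,"dx": 0,"dy": 0,"dz": 0,"yaw": 0},{"jaw": 0.6,"dx": 0,"dy": 0,"dz": 0,"yaw": 0},{"jaw": 0.6,"dx": 0,"dy": 0,"dz": 0,"yaw": 0}])

```text
clock: 7.4
tool_pos: [0.4572, -0.0235, 0.288]
eef_rot: [1.0, 0.008, -0.008, -0.003]
contact_force: [0.1, -0.7, 0.0]
opening: 0.403
```

```bash
python3 go.py; python3 snap.py wrist w4; python3 snap.py top t4;python3 -c "
from h import *
crop(load('t4'),200,150,350,250,5,'pics/t4c.png')"
```

```text
t 7.4 pos [ 0.4572 -0.0235  0.288 ] hd 0.93 tilt 0.99 open 0.403 F [ 0.1 -0.7  0. ] q7 -1.65
```

View pics/w4.png

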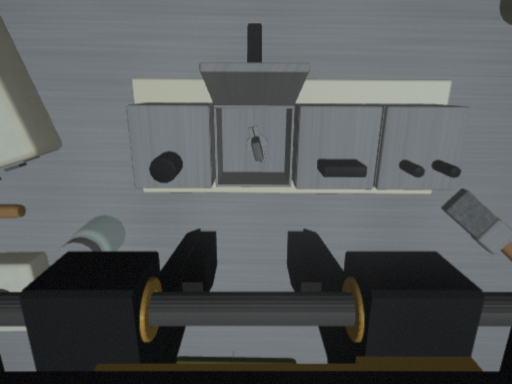

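View pics/t4c.png

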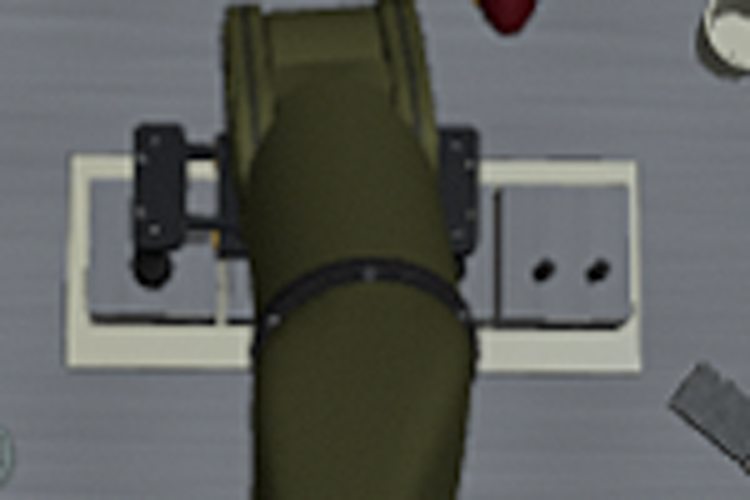

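```bash
python3 -c "
from h import *
s=load('w4')
crop(s,205,55,310,200,5.5,'pics/w4c.png')
c=s['frame'][115:175,230:285]
print(c.max(2)[::3,::2])
"
```

```text
[[125 125 125 126 124 123 125 123 123 128 123 125 120 122 123 124 124 121
  123 122 126 125 125 123 125 124 122 125]
 [126 125 124 126 123 123 127 124 122 126 126 124 120 125 122 123 122 121
  122 122 124 124 125 125 124 124 123 123]
 [125 127 124 127 124 124 126 124 124 126 123 125 119 123 123 123 122 119
  123 122 123 124 125 124 127 124 122 123]
 [125 127 126 126 123 123 125 124 123 126 125 126 121 122 123 124 123 122
  123 124 124 125 124 123 126 125 124 125]
 [125 126 125 125 125 124 124 123 122 111 106  85 115 124 120 124 123 120
  122 122 124 124 123 126 125 125 123 123]
 [126 127 127 127 124 124 126 123 121 108 126 102 123 127 111 124 123 121
  123 120 124 125 124 122 125 123 124 122]
 [126 125 125 128 124 126 126 124 122 124 127 123  86 127 125 115 120 122
  124 122 127 126 122 122 125 124 124 121]
 [125 126 128 128 126 125 126 123 121 125 122 122  74  81  93 126 123 118
  122 123 126 126 125 123 126 124 124 121]
 [125 127 126 130 126 125 127 125 120 113 124  57  51  52  58 122 129 127
  106 121 124 126 124 125 126 124 124 120]
 [127 125 125 126 125 125 127 123 118 129 124  
[... 540 characters left out ...]
127 126 128 127 127 127 126 123 121 127 124 126  88  86  89  94  88 124
  124 123 126 125 124 124 125 123 124 106]
 [126 127 126 128 124 127 126 123 122 125 124 126 123  86  93  89 114 112
  124 123 128 126 123 125 125 125 125 105]
 [126 126 127 130 126 127 127 124 123 128 124 124 124 126 125 120 122 121
  124 122 127 126 123 126 123 122 125  99]
 [128 124 128 130 125 127 127 124 124 127 123 125 126 125 123 121 121 122
  124 123 128 124 123 126 126 123 125  91]
 [126 127 127 129 126 130 128 125 122 126 124 126 126 127 123 124 121 121
  125 123 127 126 124 124 126 125 125  86]
 [ 84  85  82  82  82  84  82  82  81  83  83  83  83  82  82  80  87  87
   89  89  90  88  88  86  87  87  88  71]]
```

View pics/w4c.png

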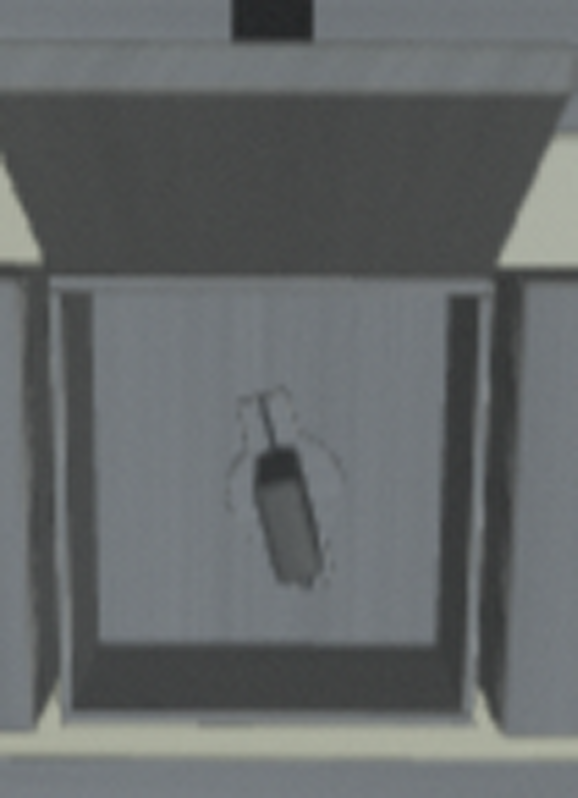

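```bash
python3 -c "
from h import *
s=load('w4');st=s['st']
c=np.array([(256,481),(303,481),(323,570),(279,582)])/5.5+[205,55]
P=onz(s,c,.069,st);print(P.round(4),P.mean(0).round(4))
a=(P[0]+P[1]-P[2]-P[3]);print(np.degrees(np.arctan2(a[1],a[0])))
C=cloud(s,st)
sub=C[115:172,240:275].reshape(-1,3); Q=sub[sub[:,2]>.06];print(len(Q),Q.mean(0),Q.min(0),Q.max(0))
print(cv2.minAreaRect(Q[:,:2].astype(np.float32)))
c=np.array([(268,395),(300,575)])/5.5+[205,55]; print(onz(s,c,.019,st))
# box rim
c=np.array([(52,285),(492,285),(65,715),(470,715)])/5.5+[205,55]; R4=onz(s,c,.0745,st); print(R4,R4.mean(0))
"
```

```text
[[ 0.4742 -0.0207  0.069 ]
 [ 0.4744 -0.0303  0.069 ]
 [ 0.4558 -0.035   0.069 ]
 [ 0.4531 -0.0258  0.069 ]] [ 0.4644 -0.0279  0.069 ]
13.831887110758059
174 [ 0.46551148 -0.02683843  0.06836995] [ 0.45386991 -0.03413552  0.06001358] [ 0.47589147 -0.01999597  0.0705113 ]
((0.4647991955280304, -0.02691267989575863), (0.021862609311938286, 0.009989399462938309), 15.670333862304688)
[[ 0.48611875 -0.02293962  0.019     ]
 [ 0.4439805  -0.0312969   0.019     ]]
[[ 0.51293576  0.01995258  0.0745    ]
 [ 0.51430755 -0.06632452  0.0745    ]
 [ 0.42489326  0.0188872   0.0745    ]
 [ 0.42638421 -0.06658903  0.0745    ]] [ 0.4696302  -0.02351844  0.0745    ]
```

```bash
python3 go.py .465 -.027 .20 15 5; python3 -c "
from h import *
s=load('w4');st=s['st'];C=cloud(s,st)
for a,b,c,d in [(152,152,180,180),(318,160,368,180)]:
  Q=C[b:d,a:c].reshape(-1,3);Q=Q[Q[:,2]>.1];print(np.percentile(Q[:,2],[5,50,95]))
"
```

```text
t 7.5 pos [ 0.457  -0.0235  0.288 ] hd 0.94 tilt 1.0 open 0.401 F [-0.5 -0.2 -0.5] q7 -1.65
total [ 0.008  -0.0035 -0.088 ] dyaw -0.245 mm/row 0.0177
{'dx': 0.0016, 'dy': 0.0007, 'dz': 0.0176, 'yaw': -0.0491}
{'dx': 0.0016, 'dy': 0.0008, 'dz': 0.0176, 'yaw': -0.0491}
{'dx': 0.0015, 'dy': 0.0009, 'dz': 0.0176, 'yaw': -0.0491}
{'dx': 0.0015, 'dy': 0.0009, 'dz': 0.0176, 'yaw': -0.0491}
{'dx': 0.0014, 'dy': 0.001, 'dz': 0.0176, 'yaw': -0.0491}
[0.10480694 0.11801636 0.1194761 ]
[0.10371103 0.11783634 0.11939556]
```

Request:
play_rows(targets=[{"jaw": 0.6,"dx": 0.001,"dy": 0.001,"dz": 0.02,"yaw": -0.05},{"jaw": 0.6,"dx": 0.001,"dy": 0.001,"dz": 0.02,"yaw": -0.05},{"jaw": 0.6,"dx": 0.001,"dy": 0.001,"dz": 0.02,"yaw": -0.05},{"jaw": 0.6,"dx": 0.001,"dy": 0.001,"dz": 0.02,"yaw": -0.05},{"jaw": 0.6,"dx": 0,"dy": 0,"dz": 0,"yaw": -0.05}])

```text
clock: 8.0
tool_pos: [0.4628, -0.0265, 0.205]
eef_rot: [0.99, 0.137, -0.006, -0.004]
contact_force: [-0.7, -0.8, 0.6]
opening: 0.396
```

```bash
python3 go.py .4645 -.027 .10 15 5
```

```text
t 8.0 pos [ 0.4628 -0.0265  0.205 ] hd 15.8 tilt 0.84 open 0.396 F [-0.7 -0.8  0.6] q7 -1.47
total [ 0.0017 -0.0005 -0.105 ] dyaw 0.014 mm/row 0.021
{'dx': 0.0003, 'dy': 0.0002, 'dz': 0.021, 'yaw': 0.0028}
{'dx': 0.0003, 'dy': 0.0002, 'dz': 0.021, 'yaw': 0.0028}
{'dx': 0.0003, 'dy': 0.0002, 'dz': 0.021, 'yaw': 0.0028}
{'dx': 0.0003, 'dy': 0.0002, 'dz': 0.021, 'yaw': 0.0028}
{'dx': 0.0003, 'dy': 0.0002, 'dz': 0.021, 'yaw': 0.0028}
```

Request:
play_rows(targets=[{"jaw": 0.6,"dx": 0.001,"dy": 0,"dz": 0.025,"yaw": 0},{"jaw": 0.6,"dx": 0.001,"dy": 0,"dz": 0.025,"yaw": 0.01},{"jaw": 0.6,"dx": 0,"dy": 0,"dz": 0.025,"yaw": 0},{"jaw": 0.6,"dx": 0,"dy": 0,"dz": 0.025,"yaw": 0},{"jaw": 0.6,"dx": 0,"dy": 0,"dz": 0,"yaw": 0}])

```text
clock: 8.5
tool_pos: [0.4665, -0.0252, 0.1005]
eef_rot: [0.991, 0.133, -0.005, -0.004]
contact_force: [-0.3, 1.1, 1.0]
opening: 0.404
```

```bash
python3 go.py .4645 -.027 .059 15 3; python3 snap.py wrist w5;python3 go.py
```

```text
t 8.5 pos [ 0.4665 -0.0252  0.1005] hd 15.25 tilt 0.72 open 0.404 F [-0.3  1.1  1. ] q7 -1.52
total [-0.002  -0.0018 -0.0415] dyaw 0.004 mm/row 0.0139
{'dx': -0.0008, 'dy': 0.0004, 'dz': 0.0138, 'yaw': 0.0015}
{'dx': -0.0008, 'dy': 0.0004, 'dz': 0.0138, 'yaw': 0.0015}
{'dx': -0.0008, 'dy': 0.0004, 'dz': 0.0138, 'yaw': 0.0015}
t 8.55 pos [ 0.4673 -0.0253  0.1018] hd 15.24 tilt 0.63 open 0.4 F [-0.7  0.4 -0. ] q7 -1.52
```

View pics/w5.png

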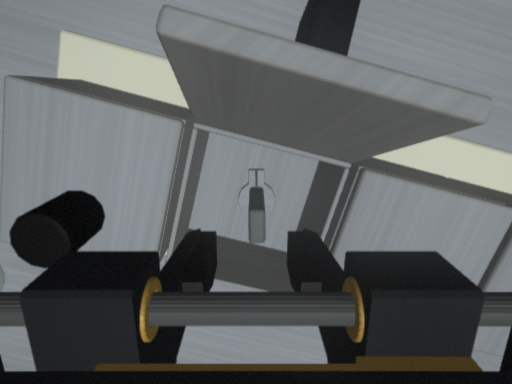

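Request:
play_rows(targets=[{"jaw": 0.6,"dx": -0.001,"dy": 0.001,"dz": 0.015,"yaw": 0},{"jaw": 0.6,"dx": -0.001,"dy": 0.001,"dz": 0.013,"yaw": 0},{"jaw": 0.6,"dx": -0.001,"dy": 0,"dz": 0.01,"yaw": 0},{"jaw": 0.6,"dx": 0,"dy": 0,"dz": 0.003,"yaw": 0},{"jaw": 0.6,"dx": 0,"dy": 0,"dz": 0,"yaw": 0}])

```text
clock: 9.05
tool_pos: [0.469, -0.0278, 0.0639]
eef_rot: [0.991, 0.132, 0.001, -0.003]
contact_force: [0.0, -0.3, 1.1]
opening: 0.399
```

```bash
python3 go.py .4645 -.027 .059 15 1; python3 snap.py wrist w6; python3 -c "
from h import *
crop(load('w6'),150,120,360,280,3.7,'pics/w6c.png')"
```

```text
t 9.05 pos [ 0.469  -0.0278  0.0639] hd 15.2 tilt 0.41 open 0.399 F [ 0.  -0.3  1.1] q7 -1.53
total [-0.0045  0.0008 -0.0049] dyaw 0.004 mm/row 0.0067
{'dx': -0.0041, 'dy': -0.0019, 'dz': 0.0049, 'yaw': 0.0035}
```

View pics/w6c.png

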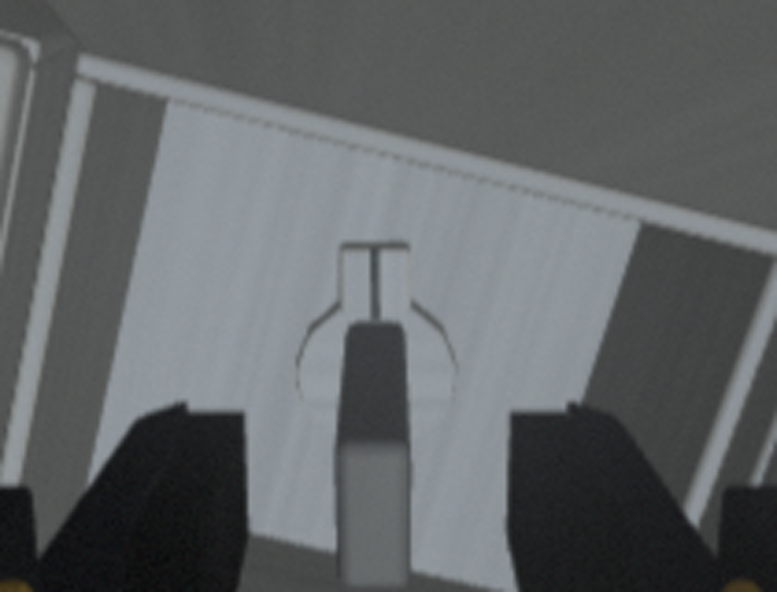

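Request:
play_rows(targets=[{"jaw": 0.6,"dx": -0.004,"dy": 0,"dz": 0.004,"yaw": 0},{"jaw": 0.6,"dx": -0.002,"dy": 0,"dz": 0.001,"yaw": 0},{"jaw": 1,"dx": 0,"dy": 0,"dz": 0,"yaw": 0},{"jaw": 1,"dx": 0,"dy": 0,"dz": 0,"yaw": 0},{"jaw": 1,"dx": 0,"dy": 0,"dz": 0,"yaw": 0}], squeeze=25)

```text
clock: 9.6
tool_pos: [0.4635, -0.0295, 0.0602]
eef_rot: [0.991, 0.132, 0.002, -0.003]
contact_force: [0.5, -0.5, 0.6]
opening: 0.154
```

```bash
python3 go.py .4645 -.027 .059 15 1; python3 snap.py wrist w7; python3 -c "
from h import *
crop(load('w7'),150,120,360,280,3.7,'pics/w7c.png')"
```

```text
t 9.6 pos [ 0.4635 -0.0295  0.0602] hd 15.2 tilt 0.45 open 0.154 F [ 0.5 -0.5  0.6] q7 -1.53
total [ 0.001   0.0025 -0.0012] dyaw 0.003 mm/row 0.0029
{'dx': 0.0016, 'dy': -0.0021, 'dz': 0.0012, 'yaw': 0.0034}
```

View pics/w7c.png

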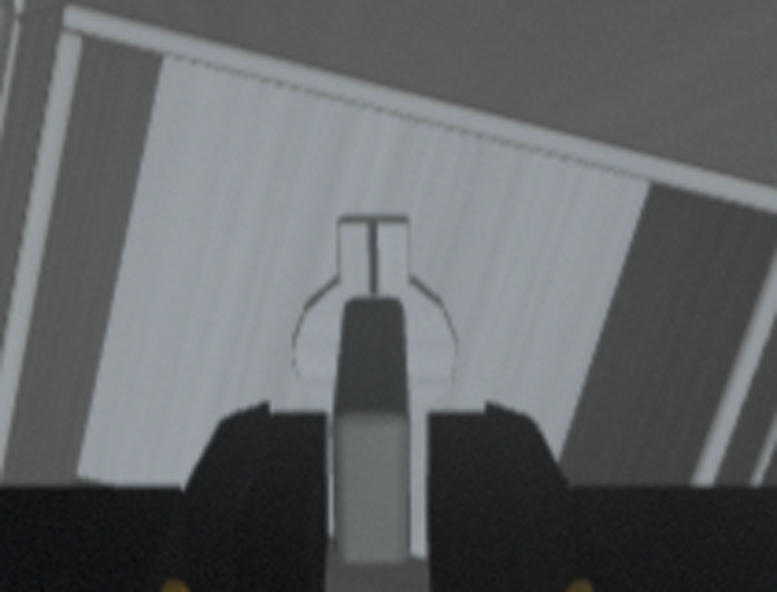

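Request:
play_rows(targets=[{"jaw": 1,"dx": 0.0,"dy": 0,"dz": 0.001,"yaw": 0},{"jaw": 1,"dx": 0,"dy": 0,"dz": 0,"yaw": 0},{"jaw": 1,"dx": 0,"dy": 0,"dz": 0,"yaw": 0},{"jaw": 1,"dx": 0,"dy": 0,"dz": -0.003,"yaw": 0},{"jaw": 1,"dx": 0,"dy": 0,"dz": -0.008,"yaw": 0}], squeeze=30)

```text
clock: 10.15
tool_pos: [0.4632, -0.0291, 0.071]
eef_rot: [0.991, 0.133, 0.002, -0.003]
contact_force: [-0.1, 0.2, -0.8]
opening: 0.11
```

```bash
python3 go.py .4645 -.027 .25 15 5; python3 snap.py wrist w8; python3 -c "
from h import *
crop(load('w8'),150,120,360,280,3.7,'pics/w8c.png')"
```

```text
t 10.15 pos [ 0.4632 -0.0291  0.071 ] hd 15.23 tilt 0.44 open 0.11 F [-0.1  0.2 -0.8] q7 -1.53
total [0.0013 0.0021 0.179 ] dyaw 0.004 mm/row 0.0358
{'dx': 0.0004, 'dy': -0.0003, 'dz': -0.0358, 'yaw': 0.0008}
{'dx': 0.0004, 'dy': -0.0003, 'dz': -0.0358, 'yaw': 0.0008}
{'dx': 0.0004, 'dy': -0.0003, 'dz': -0.0358, 'yaw': 0.0008}
{'dx': 0.0004, 'dy': -0.0003, 'dz': -0.0358, 'yaw': 0.0008}
{'dx': 0.0004, 'dy': -0.0003, 'dz': -0.0358, 'yaw': 0.0008}
```

View pics/w8c.png

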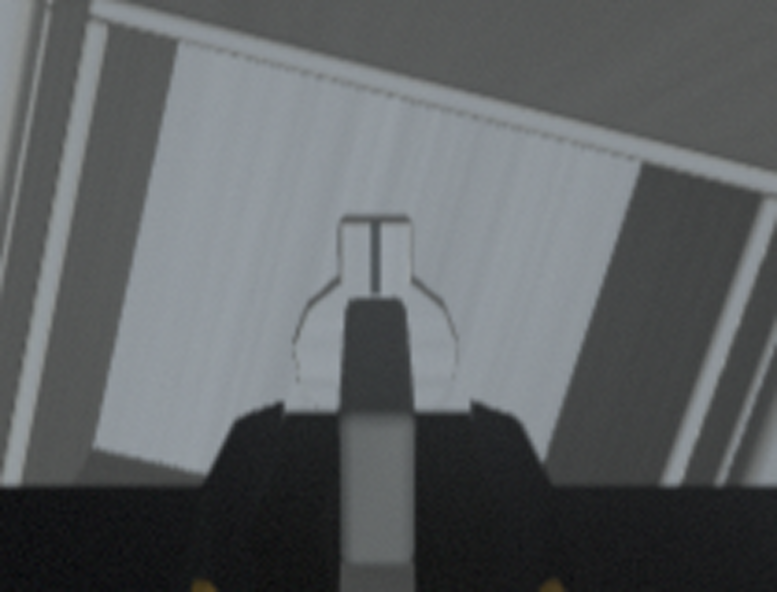

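```bash
python3 -c "
from h import *
s=load('w8');st=dict(s['st']);p0=st['tool_pos']
c=np.array([(342,415),(413,415),(342,562),(414,562)])/3.7+[150,120]
P=onz(s,c,p0[2]+.0095,st)-p0;print(P.round(4),P.mean(0).round(4))
M=R.from_quat(st['eef_rot']).as_matrix();print((M.T@P.mean(0)).round(4))
c=np.array([(376,215),(376,215)])/3.7+[150,120]
Q=onz(s,c,p0[2]-.040,st)-p0;print((M.T@Q[0]).round(4), 'expect ear tip at +23 from centre')
"
```

```text
[[ 0.0104  0.0085  0.0095]
 [ 0.0127 -0.      0.0095]
 [-0.0095  0.0033  0.0095]
 [-0.0071 -0.0057  0.0095]] [0.0016 0.0015 0.0095]
[ 0.002  -0.0011 -0.0095]
[ 0.0252 -0.0013  0.0401] expect ear tip at +23 from centre
```

Request:
play_rows(targets=[{"jaw": 1,"dx": 0.0,"dy": 0,"dz": -0.025,"yaw": 0},{"jaw": 1,"dx": 0,"dy": 0,"dz": -0.035,"yaw": 0},{"jaw": 1,"dx": 0,"dy": 0,"dz": -0.04,"yaw": 0},{"jaw": 1,"dx": 0,"dy": 0,"dz": -0.04,"yaw": 0},{"jaw": 1,"dx": 0.0,"dy": -0.02,"dz": -0.02,"yaw": 0}])

```text
clock: 10.7
tool_pos: [0.4564, -0.0133, 0.2371]
eef_rot: [0.991, 0.13, -0.0, -0.003]
contact_force: [0.5, 0.1, -1.4]
opening: 0.109
```

```bash
python3 go.py .47 .30 .27 17 10
```

```text
t 10.7 pos [ 0.4564 -0.0133  0.2371] hd 14.97 tilt 0.32 open 0.109 F [ 0.5  0.1 -1.4] q7 -1.51
total [0.0136 0.3133 0.0329] dyaw -0.035 mm/row 0.0315
{'dx': 0.0094, 'dy': -0.0299, 'dz': -0.0033, 'yaw': -0.0035}
{'dx': 0.0095, 'dy': -0.0299, 'dz': -0.0033, 'yaw': -0.0035}
{'dx': 0.0096, 'dy': -0.0298, 'dz': -0.0033, 'yaw': -0.0035}
{'dx': 0.0097, 'dy': -0.0298, 'dz': -0.0033, 'yaw': -0.0035}
{'dx': 0.0098, 'dy': -0.0298, 'dz': -0.0033, 'yaw': -0.0035}
{'dx': 0.0099, 'dy': -0.0297, 'dz': -0.0033, 'yaw': -0.0035}
{'dx': 0.01, 'dy': -0.0297, 'dz': -0.0033, 'yaw': -0.0035}
{'dx': 0.0101, 'dy': -0.0297, 'dz': -0.0033, 'yaw': -0.0035}
{'dx': 0.0103, 'dy': -0.0296, 'dz': -0.0033, 'yaw': -0.0035}
{'dx': 0.0104, 'dy': -0.0296, 'dz': -0.0033, 'yaw': -0.0035}
```

Request:
play_rows(targets=[{"jaw": 1,"dx": 0.0094,"dy": -0.03,"dz": -0.003,"yaw": -0.003},{"jaw": 1,"dx": 0.0094,"dy": -0.03,"dz": -0.003,"yaw": -0.003},{"jaw": 1,"dx": 0.0094,"dy": -0.03,"dz": -0.003,"yaw": -0.003},{"jaw": 1,"dx": 0.0094,"dy": -0.03,"dz": -0.003,"yaw": -0.003},{"jaw": 1,"dx": 0.0094,"dy": -0.03,"dz": -0.003,"yaw": -0.003}])

```text
clock: 11.2
tool_pos: [0.4626, 0.1449, 0.2593]
eef_rot: [0.991, 0.133, 0.004, -0.002]
contact_force: [0.5, 0.6, -0.8]
opening: 0.112
```

Request:
play_rows(targets=[{"jaw": 1,"dx": 0.01,"dy": -0.03,"dz": -0.003,"yaw": -0.003},{"jaw": 1,"dx": 0.01,"dy": -0.03,"dz": -0.003,"yaw": -0.003},{"jaw": 1,"dx": 0.01,"dy": -0.03,"dz": -0.003,"yaw": -0.003},{"jaw": 1,"dx": 0.01,"dy": -0.02,"dz": -0.003,"yaw": -0.003},{"jaw": 1,"dx": 0,"dy": 0,"dz": 0,"yaw": 0}])

```text
clock: 11.7
tool_pos: [0.4687, 0.2709, 0.274]
eef_rot: [0.99, 0.143, 0.004, -0.003]
contact_force: [0.2, -0.5, -0.4]
opening: 0.113
```

```bash
python3 go.py ; python3 snap.py wrist w9; python3 go.py
```

```text
t 11.7 pos [0.4687 0.2709 0.274 ] hd 16.46 tilt 0.61 open 0.113 F [ 0.2 -0.5 -0.4] q7 -1.99
t 11.75 pos [0.4683 0.2686 0.2736] hd 16.36 tilt 0.47 open 0.106 F [ 0.5 -0.8  0.3] q7 -1.99
```

View pics/w9.png

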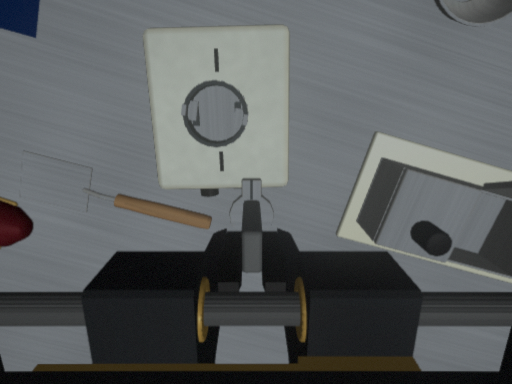

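```bash
python3 -c "
from h import *
s=load('w9');st=s['st']
crop(s,140,20,300,190,4.5,'pics/w9c.png')
d=(s['frame'].max(2)<75).astype(np.uint8)
n,l,sts,ce=cv2.connectedComponentsWithStats(d)
mk=[]
for i in range(1,n):
  if sts[i][4]>8 and ce[i][1]<200 and ce[i][0]>140 and ce[i][0]<300:
    print(sts[i],ce[i].round(1)); 
C=cloud(s,st)
sub=C[60:160,170:260].reshape(-1,3); Q=sub[(sub[:,2]>.103)&(sub[:,2]<.114)]
print(len(Q)); (c,rad)=cv2.minEnclosingCircle(Q[:,:2].astype(np.float32)); print(c,rad)
A=np.c_[2*Q[:,:2],np.ones(len(Q))]; sol=np.linalg.lstsq(A,(Q[:,:2]**2).sum(1),rcond=None)[0]; print(sol, np.sqrt(sol[2]+sol[0]**2+sol[1]**2),Q[:,2].mean())
hm=((s['frame'].astype(int).sum(2)>480)).astype(np.uint8); hm[200:]=0; hm[:,:130]=0;hm[:,300:]=0
c=max(cv2.findContours(hm,cv2.RETR_EXTERNAL,cv2.CHAIN_APPROX_NONE)[0],key=cv2.contourArea)
P=onz(s,c.reshape(-1,2),.07,st)[:,:2].astype(np.float32);print(cv2.minAreaRect(P))
"
```

```text
[215  49   3  22  60] [216.   59.5]
[184  81  63  65 751] [210.7 114.8]
[220 152   3  19  47] [221.1 160.3]
[251 179   1  20  20] [251.  188.5]
[201 189  18   8 121] [209.1 192. ]
1205
(0.512753427028656, 0.3229789435863495) 0.03171296417713165
[ 0.51306762  0.32258466 -0.36653986] 0.02755682362236354 0.10736894568440582
((0.49263477325439453, 0.315687894821167), (0.11056109517812729, 0.13666056096553802), 16.21483039855957)
```

View pics/w9c.png

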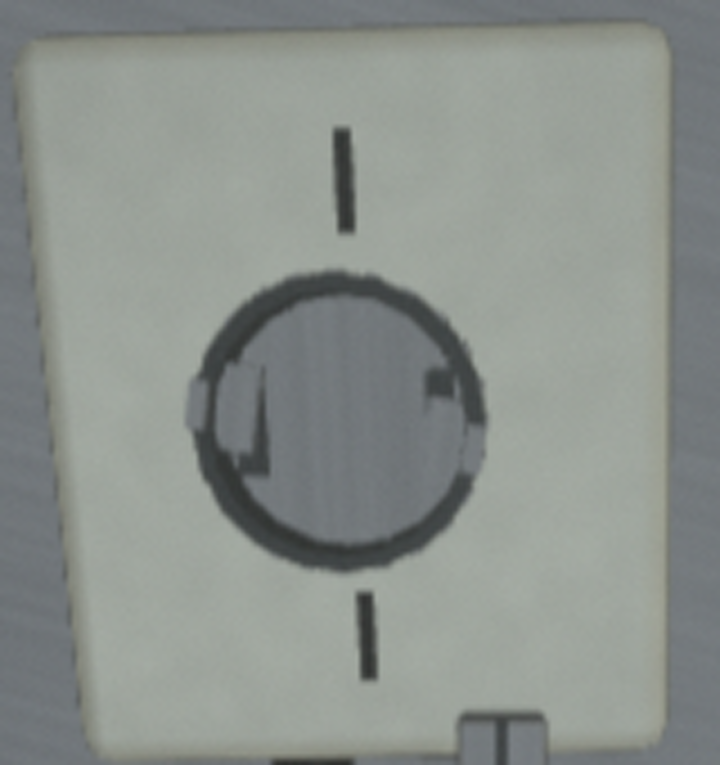

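```bash
python3 -c "
from h import *
s=load('w9');st=s['st']
P=onz(s,[(216,59.5),(221.1,160.3)],.07,st);print(P,P.mean(0));a=P[0]-P[1];print(np.degrees(np.arctan2(a[1],a[0])),np.linalg.norm(a))
d=(s['frame'].max(2)<75).astype(np.uint8);n,l,sts,ce=cv2.connectedComponentsWithStats(d)
i=[i for i in range(n) if sts[i][4]==751][0]
c=np.array([(186,405),(485,450),(340,272),(345,572),(210,350),(480,370)])/4.5+[140,20]
print(onz(s,c,.1085,st).round(4))
"; python3 go.py .513 .3225 .20 17 5
```

```text
[[0.56222328 0.33873326 0.07      ]
 [0.46347157 0.30705196 0.07      ]] [0.51284742 0.32289261 0.07      ]
17.787161628402586 0.10370923312227832
[[0.5074 0.3537 0.1085]
 [0.5163 0.2911 0.1085]
 [0.542  0.3294 0.1085]
 [0.4829 0.3129 0.1085]
 [0.5196 0.3514 0.1085]
 [0.5316 0.2966 0.1085]]
t 11.75 pos [0.4683 0.2686 0.2736] hd 16.36 tilt 0.47 open 0.106 F [ 0.5 -0.8  0.3] q7 -1.99
total [ 0.0447  0.0539 -0.0736] dyaw -0.011 mm/row 0.0203
{'dx': 0.0116, 'dy': -0.0078, 'dz': 0.0147, 'yaw': -0.0022}
{'dx': 0.0116, 'dy': -0.0078, 'dz': 0.0147, 'yaw': -0.0022}
{'dx': 0.0116, 'dy': -0.0078, 'dz': 0.0147, 'yaw': -0.0022}
{'dx': 0.0117, 'dy': -0.0077, 'dz': 0.0147, 'yaw': -0.0022}
{'dx': 0.0117, 'dy': -0.0077, 'dz': 0.0147, 'yaw': -0.0022}
```

Request:
play_rows(targets=[{"jaw": 1,"dx": 0.011,"dy": -0.008,"dz": 0.012,"yaw": -0.005},{"jaw": 1,"dx": 0.011,"dy": -0.008,"dz": 0.012,"yaw": -0.005},{"jaw": 1,"dx": 0.011,"dy": -0.008,"dz": 0.012,"yaw": -0.005},{"jaw": 1,"dx": 0.011,"dy": -0.007,"dz": 0.012,"yaw": -0.005},{"jaw": 1,"dx": 0.008,"dy": -0.006,"dz": 0.01,"yaw": -0.005}])

```text
clock: 12.25
tool_pos: [0.5097, 0.311, 0.2137]
eef_rot: [0.989, 0.15, 0.002, 0.002]
contact_force: [-0.6, 0.5, -0.9]
opening: 0.112
```

Request:
play_rows(targets=[{"jaw": 1,"dx": 0,"dy": 0,"dz": 0,"yaw": 0},{"jaw": 1,"dx": 0,"dy": 0,"dz": 0,"yaw": 0},{"jaw": 1,"dx": 0,"dy": 0,"dz": 0,"yaw": 0},{"jaw": 1,"dx": 0,"dy": 0,"dz": 0,"yaw": 0},{"jaw": 1,"dx": 0,"dy": 0,"dz": 0,"yaw": 0}])

```text
clock: 12.75
tool_pos: [0.5093, 0.3079, 0.2127]
eef_rot: [0.989, 0.149, 0.001, 0.003]
contact_force: [-0.7, 0.6, -0.6]
opening: 0.109
```

```bash
python3 snap.py wrist w10; python3 go.py .5112 .3212 .16 17.8 4
```

```text
t 12.8 pos [0.5094 0.3079 0.2127] hd 17.14 tilt 0.39 open 0.106 F [-0.3 -0.6 -1. ] q7 -2.01
total [ 0.0018  0.0133 -0.0527] dyaw -0.011 mm/row 0.0136
{'dx': 0.0014, 'dy': -0.003, 'dz': 0.0132, 'yaw': -0.0029}
{'dx': 0.0014, 'dy': -0.003, 'dz': 0.0132, 'yaw': -0.0029}
{'dx': 0.0014, 'dy': -0.003, 'dz': 0.0132, 'yaw': -0.0029}
{'dx': 0.0014, 'dy': -0.003, 'dz': 0.0132, 'yaw': -0.0029}
```

View pics/w10.png

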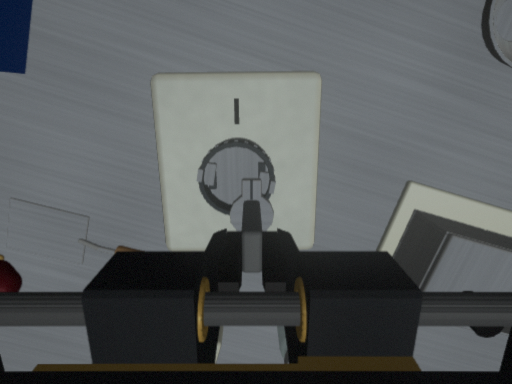

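Request:
play_rows(targets=[{"jaw": 1,"dx": 0.001,"dy": -0.004,"dz": 0.01,"yaw": -0.003},{"jaw": 1,"dx": 0.001,"dy": -0.004,"dz": 0.013,"yaw": -0.003},{"jaw": 1,"dx": 0.001,"dy": -0.003,"dz": 0.013,"yaw": -0.003},{"jaw": 1,"dx": 0,"dy": -0.002,"dz": 0.01,"yaw": -0.003},{"jaw": 1,"dx": 0,"dy": 0,"dz": 0,"yaw": 0}])

```text
clock: 13.3
tool_pos: [0.5077, 0.3224, 0.1623]
eef_rot: [0.988, 0.156, 0.0, 0.003]
contact_force: [-0.0, -0.4, -0.8]
opening: 0.11
```

```bash
python3 go.py .5112 .3212 .16 17.8 1; python3 snap.py wrist w11;python3 snap.py side s11; python3 -c "
from h import *
crop(load('w11'),160,90,340,250,4,'pics/w11c.png');crop(load('s11'),140,180,280,340,3.5,'pics/s11c.png')"
```

```text
t 13.3 pos [0.5077 0.3224 0.1623] hd 17.94 tilt 0.37 open 0.11 F [-0.  -0.4 -0.8] q7 -2.03
total [ 0.0035 -0.0012 -0.0023] dyaw 0.003 mm/row 0.0044
{'dx': 0.003, 'dy': 0.0022, 'dz': 0.0023, 'yaw': 0.0025}
```

View pics/w11c.png

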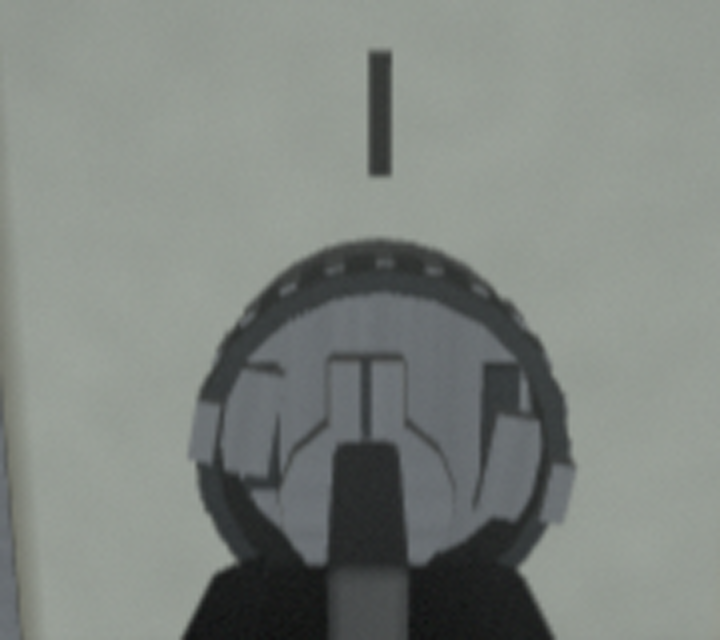

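View pics/s11c.png

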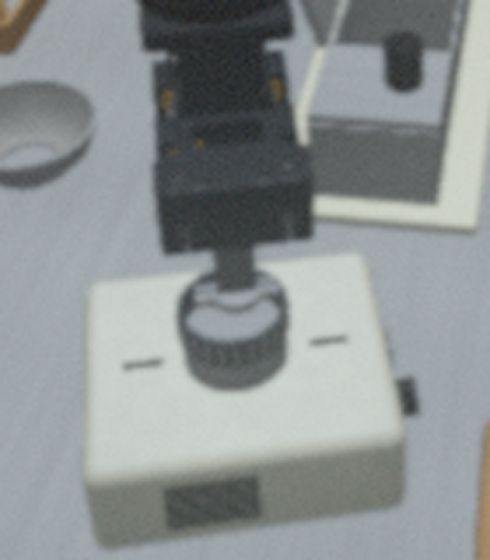

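```bash
python3 -c "
from h import *
s=load('w11');st=s['st'];p0=st['tool_pos']
f=lambda L:np.array(L)/4+[160,90]
e=onz(s,f([(367,356),(329,356),(406,356),(278,492),(456,492)]),p0[2]-.040,st);print('ear',e.round(4))
print('insert ctr from ear',(e[0]-.023*np.array([np.cos(np.radians(17.9)),np.sin(np.radians(17.9)),0])).round(4), 'disc mid',e[3:].mean(0).round(4))
m=onz(s,f([(380,50),(380,176)]),.07,st);print('mark',m.round(4))
# ring outer/inner top
C=cloud(s,st);sub=C[140:232,200:310].reshape(-1,3);Q=sub[(sub[:,2]>.104)&(sub[:,2]<.1105)]
A=np.c_[2*Q[:,:2],np.ones(len(Q))]; sol=np.linalg.lstsq(A,(Q[:,:2]**2).sum(1),rcond=None)[0]; print(len(Q),sol[:2], np.sqrt(sol[2]+sol[0]**2+sol[1]**2))
print(onz(s,f([(198,430),(572,490),(380,245)]),.1085,st).round(4))
"
```

```text
ear [[0.5309 0.331  0.1223]
 [0.5292 0.3364 0.1223]
 [0.5327 0.3254 0.1223]
 [0.5062 0.3374 0.1223]
 [0.5145 0.3113 0.1223]]
insert ctr from ear [0.509  0.3239 0.1223] disc mid [0.5104 0.3243 0.1223]
mark [[0.5725 0.3416 0.07  ]
 [0.5513 0.3347 0.07  ]]
1418 [0.51410969 0.32317794] 0.027861526897175626
[[0.5073 0.3522 0.1085]
 [0.5161 0.2905 0.1085]
 [0.5452 0.3334 0.1085]]
```

Request:
play_rows(targets=[{"jaw": 1,"dx": 0.003,"dy": 0.002,"dz": 0.002,"yaw": 0},{"jaw": 1,"dx": 0.0,"dy": 0,"dz": 0.002,"yaw": 0},{"jaw": 1,"dx": 0,"dy": 0,"dz": 0,"yaw": 0},{"jaw": 1,"dx": 0,"dy": 0,"dz": 0,"yaw": 0},{"jaw": 1,"dx": 0,"dy": 0,"dz": 0,"yaw": 0}])

```text
clock: 13.9
tool_pos: [0.5139, 0.3212, 0.161]
eef_rot: [0.988, 0.155, 0.003, 0.002]
contact_force: [-0.2, 0.3, -1.5]
opening: 0.111
```

```bash
python3 go.py .5112 .3212 .136 17.8 4
```

```text
t 13.9 pos [0.5139 0.3212 0.161 ] hd 17.82 tilt 0.46 open 0.111 F [-0.2  0.3 -1.5] q7 -2.02
total [-0.0027 -0.     -0.025 ] dyaw 0.0 mm/row 0.0063
{'dx': -0.0006, 'dy': -0.0002, 'dz': 0.0062, 'yaw': 0.0001}
{'dx': -0.0006, 'dy': -0.0002, 'dz': 0.0062, 'yaw': 0.0001}
{'dx': -0.0006, 'dy': -0.0002, 'dz': 0.0062, 'yaw': 0.0001}
{'dx': -0.0006, 'dy': -0.0002, 'dz': 0.0062, 'yaw': 0.0001}
```

Overshoots a bit; nudge back while descending in part.

Request:
play_rows(targets=[{"jaw": 1,"dx": -0.0015,"dy": 0,"dz": 0.003,"yaw": 0},{"jaw": 1,"dx": 0.0,"dy": 0,"dz": 0.004,"yaw": 0},{"jaw": 1,"dx": 0,"dy": 0,"dz": 0.003,"yaw": 0},{"jaw": 1,"dx": 0,"dy": 0,"dz": 0,"yaw": 0},{"jaw": 1,"dx": 0,"dy": 0,"dz": 0,"yaw": 0}])

```text
clock: 14.4
tool_pos: [0.5123, 0.3207, 0.1502]
eef_rot: [0.988, 0.155, 0.003, 0.002]
contact_force: [0.0, -0.6, -1.1]
opening: 0.11
```

```bash
python3 go.py .5112 .3212 .136 17.8 4; python3 snap.py wrist w12; python3 -c "
from h import *
crop(load('w12'),160,90,340,250,4,'pics/w12c.png')"
```

```text
t 14.4 pos [0.5123 0.3207 0.1502] hd 17.83 tilt 0.45 open 0.11 F [ 0.  -0.6 -1.1] q7 -2.03
total [-0.0011  0.0005 -0.0142] dyaw 0.001 mm/row 0.0036
{'dx': -0.0002, 'dy': -0.0002, 'dz': 0.0036, 'yaw': 0.0001}
{'dx': -0.0002, 'dy': -0.0002, 'dz': 0.0036, 'yaw': 0.0001}
{'dx': -0.0002, 'dy': -0.0002, 'dz': 0.0036, 'yaw': 0.0001}
{'dx': -0.0002, 'dy': -0.0002, 'dz': 0.0036, 'yaw': 0.0001}
```

View pics/w12c.png

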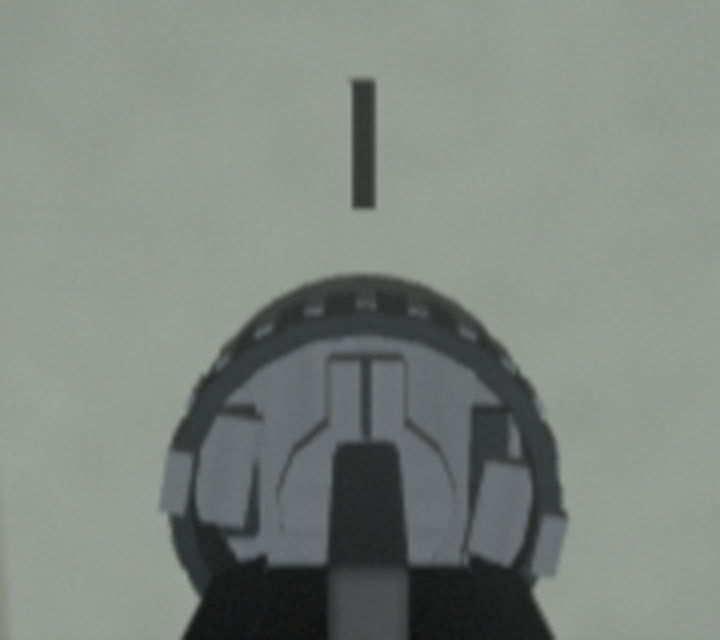

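Request:
play_rows(targets=[{"jaw": 1,"dx": -0.0005,"dy": 0,"dz": 0.004,"yaw": 0},{"jaw": 1,"dx": 0.0,"dy": 0,"dz": 0.004,"yaw": 0},{"jaw": 1,"dx": 0,"dy": 0,"dz": 0.003,"yaw": 0},{"jaw": 1,"dx": 0,"dy": 0,"dz": 0.001,"yaw": 0},{"jaw": 1,"dx": 0,"dy": 0,"dz": 0,"yaw": 0}])

```text
clock: 14.95
tool_pos: [0.5119, 0.3205, 0.1371]
eef_rot: [0.988, 0.155, 0.003, 0.002]
contact_force: [-0.8, -0.3, 0.4]
opening: 0.11
```

```bash
python3 go.py .5112 .3212 .136 17.8 4; python3 snap.py wrist w13; python3 -c "
from h import *
crop(load('w13'),160,90,340,250,4,'pics/w13c.png')"
```

```text
t 14.95 pos [0.5119 0.3205 0.1371] hd 17.83 tilt 0.45 open 0.11 F [-0.8 -0.3  0.4] q7 -2.03
total [-0.0007  0.0007 -0.0011] dyaw 0.0 mm/row 0.0004
{'dx': -0.0001, 'dy': -0.0002, 'dz': 0.0003, 'yaw': 0.0001}
{'dx': -0.0001, 'dy': -0.0002, 'dz': 0.0003, 'yaw': 0.0001}
{'dx': -0.0001, 'dy': -0.0002, 'dz': 0.0003, 'yaw': 0.0001}
{'dx': -0.0001, 'dy': -0.0002, 'dz': 0.0003, 'yaw': 0.0001}
```

View pics/w13c.png

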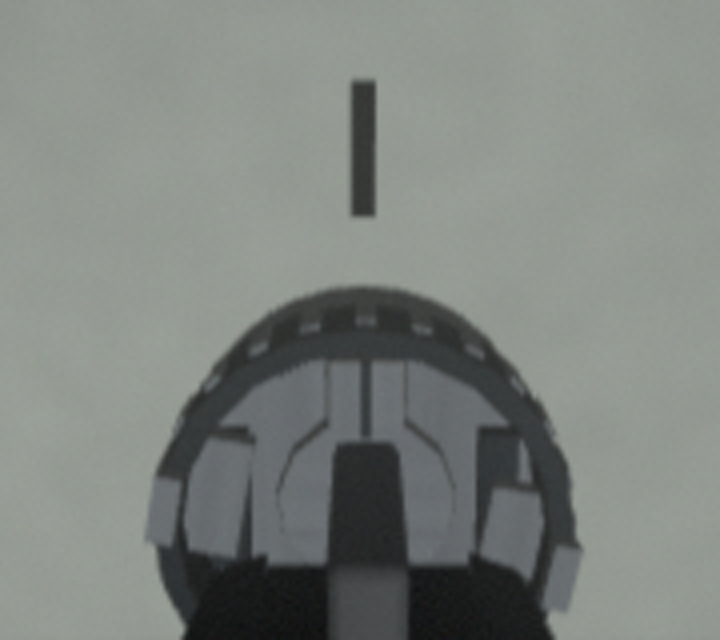

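Request:
play_rows(targets=[{"jaw": 1,"dx": 0,"dy": 0,"dz": 0.001,"yaw": 0},{"jaw": 1,"dx": 0.0,"dy": 0,"dz": 0.001,"yaw": 0},{"jaw": 1,"dx": 0,"dy": 0,"dz": 0,"yaw": 0},{"jaw": 1,"dx": 0,"dy": 0,"dz": 0,"yaw": 0},{"jaw": 1,"dx": 0,"dy": 0,"dz": 0,"yaw": 0}])

```text
clock: 15.5
tool_pos: [0.5124, 0.3209, 0.1377]
eef_rot: [0.988, 0.155, 0.004, 0.002]
contact_force: [-0.3, 0.4, -0.6]
opening: 0.107
```

```bash
python3 go.py
```

```text
t 15.5 pos [0.5124 0.3209 0.1377] hd 17.82 tilt 0.53 open 0.107 F [-0.3  0.4 -0.6] q7 -2.03
```

Request:
play_rows(targets=[{"jaw": 1,"dx": 0,"dy": 0,"dz": 0.003,"yaw": 0},{"jaw": 1,"dx": 0.0,"dy": 0,"dz": 0.003,"yaw": 0},{"jaw": 1,"dx": 0,"dy": 0,"dz": 0.002,"yaw": 0},{"jaw": 1,"dx": 0,"dy": 0,"dz": 0.002,"yaw": 0},{"jaw": 1,"dx": 0,"dy": 0,"dz": 0,"yaw": 0}])

```text
clock: 16.0
tool_pos: [0.5128, 0.3212, 0.1377]
eef_rot: [0.988, 0.154, 0.006, 0.001]
contact_force: [-0.0, -0.1, -1.5]
opening: 0.106
```

```bash
python3 go.py
```

```text
t 16.0 pos [0.5128 0.3212 0.1377] hd 17.76 tilt 0.75 open 0.106 F [-0.  -0.1 -1.5] q7 -2.03
```

Request:
play_rows(targets=[{"jaw": 0,"dx": 0,"dy": 0,"dz": 0,"yaw": 0},{"jaw": 0,"dx": 0.0,"dy": 0,"dz": 0,"yaw": 0},{"jaw": 0,"dx": 0,"dy": 0,"dz": 0,"yaw": 0},{"jaw": 0,"dx": 0,"dy": 0,"dz": 0,"yaw": 0},{"jaw": 0,"dx": 0,"dy": 0,"dz": 0,"yaw": 0}])

```text
clock: 16.5
tool_pos: [0.5131, 0.3214, 0.1368]
eef_rot: [0.988, 0.154, 0.006, 0.001]
contact_force: [0.3, -0.1, 0.6]
opening: 0.54
```

```bash
python3 snap.py wrist w14;python3 go.py; python3 -c "
from h import *
crop(load('w14'),120,90,380,290,3,'pics/w14c.png')"
```

```text
t 16.55 pos [0.513  0.3214 0.1368] hd 17.76 tilt 0.74 open 0.584 F [ 0.2 -0.7 -0.7] q7 -2.03
```

View pics/w14c.png

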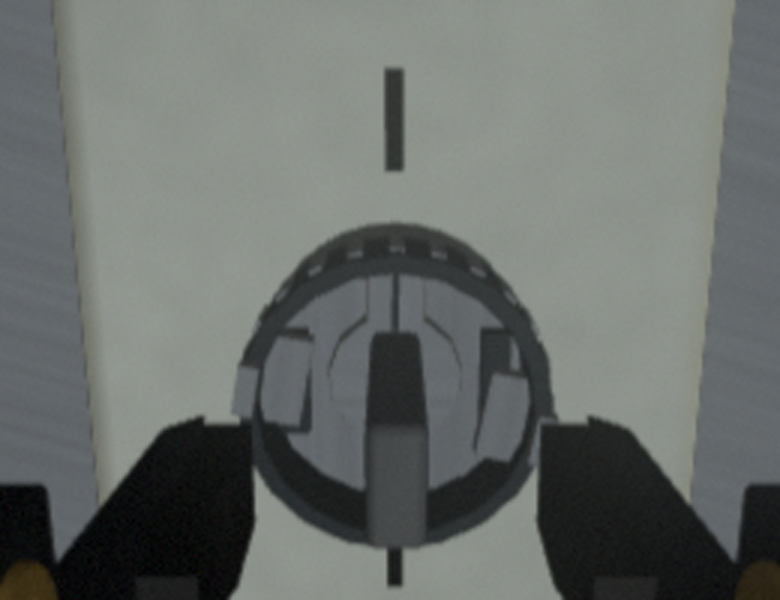

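```bash
python3 -c "
from h import *
s=load('w14');st=s['st'];C=cloud(s,st)
Q=C[235:268,245:260].reshape(-1,3);Q=Q[Q[:,2]>.13];print(np.median(Q,0),Q.min(0),Q.max(0),len(Q))
c=np.array([(370,425),(425,425),(368,545),(427,545)])/3+[120,90];P=onz(s,c,.146,st);print(P,P.mean(0))
"
```

```text
[0.51507348 0.32327827 0.14599317] [0.50630837 0.31742186 0.14442758] [0.5241447  0.32880548 0.147745  ] 492
[[0.52323256 0.33006835 0.146     ]
 [0.52579371 0.322004   0.146     ]
 [0.50340903 0.32421735 0.146     ]
 [0.50625436 0.31523843 0.146     ]] [0.51467242 0.32288203 0.146     ]
```

Request:
play_rows(targets=[{"jaw": 0,"dx": 0,"dy": -0.001,"dz": 0,"yaw": -0.05},{"jaw": 0,"dx": 0.0,"dy": 0,"dz": 0,"yaw": -0.14},{"jaw": 0,"dx": 0,"dy": 0,"dz": 0,"yaw": -0.14},{"jaw": 0,"dx": 0,"dy": 0,"dz": 0,"yaw": -0.14},{"jaw": 0,"dx": 0,"dy": 0,"dz": 0,"yaw": -0.14}])

```text
clock: 17.05
tool_pos: [0.5127, 0.3223, 0.1363]
eef_rot: [0.891, 0.454, 0.005, 0.004]
contact_force: [0.9, -0.8, 0.5]
opening: 0.997
```

Request:
play_rows(targets=[{"jaw": 0,"dx": 0,"dy": 0,"dz": 0,"yaw": -0.14},{"jaw": 0,"dx": 0.0,"dy": 0,"dz": 0,"yaw": -0.14},{"jaw": 0,"dx": 0,"dy": 0,"dz": 0,"yaw": -0.14},{"jaw": 0,"dx": 0,"dy": 0,"dz": 0,"yaw": -0.14},{"jaw": 0,"dx": 0,"dy": 0,"dz": 0,"yaw": -0.05}])

```text
clock: 17.55
tool_pos: [0.5132, 0.3216, 0.1358]
eef_rot: [0.704, 0.71, 0.004, 0.006]
contact_force: [0.4, 1.4, -0.6]
opening: 0.999
```

```bash
python3 snap.py wrist w15;python3 go.py .5128 .3228 .087 85 5; python3 -c "
from h import *
s=load('w15');st=s['st'];C=cloud(s,st)
sub=C[100:290].reshape(-1,3);Q=sub[(sub[:,2]>.104)&(sub[:,2]<.1105)&(np.hypot(sub[:,0]-.513,sub[:,1]-.323)<.034)]
A=np.c_[2*Q[:,:2],np.ones(len(Q))]; sol=np.linalg.lstsq(A,(Q[:,:2]**2).sum(1),rcond=None)[0]; print(len(Q),sol[:2], np.sqrt(sol[2]+sol[0]**2+sol[1]**2))
"
```

```text
t 17.6 pos [0.5132 0.3215 0.1358] hd 90.53 tilt 0.78 open 0.999 F [-0.3 -0.5 -0.1] q7 -1.11
total [-0.0004  0.0013 -0.0488] dyaw 0.097 mm/row 0.0098
{'dx': 0.0003, 'dy': -0.0001, 'dz': 0.0098, 'yaw': 0.0193}
{'dx': 0.0003, 'dy': -0.0001, 'dz': 0.0098, 'yaw': 0.0193}
{'dx': 0.0003, 'dy': -0.0001, 'dz': 0.0098, 'yaw': 0.0193}
{'dx': 0.0003, 'dy': -0.0001, 'dz': 0.0098, 'yaw': 0.0193}
{'dx': 0.0003, 'dy': -0.0001, 'dz': 0.0098, 'yaw': 0.0193}
2364 [0.51234141 0.32340329] 0.027705251483608723
```

View pics/w15.png

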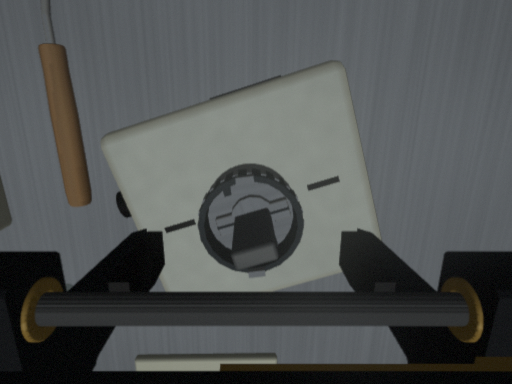

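Request:
play_rows(targets=[{"jaw": 0,"dx": 0.001,"dy": 0,"dz": 0.01,"yaw": 0},{"jaw": 0,"dx": 0.0,"dy": 0,"dz": 0.01,"yaw": 0},{"jaw": 0,"dx": 0,"dy": 0,"dz": 0.01,"yaw": 0},{"jaw": 0,"dx": 0,"dy": 0,"dz": 0.008,"yaw": 0},{"jaw": 0,"dx": 0,"dy": 0,"dz": 0,"yaw": 0}])

```text
clock: 18.1
tool_pos: [0.5134, 0.3218, 0.0933]
eef_rot: [0.705, 0.709, 0.003, 0.006]
contact_force: [0.5, -0.6, 0.7]
opening: 0.999
```

```bash
python3 go.py .5128 .3228 .089 90 2
```

```text
t 18.1 pos [0.5134 0.3218 0.0933] hd 90.29 tilt 0.75 open 0.999 F [ 0.5 -0.6  0.7] q7 -1.15
total [-0.0006  0.001  -0.0043] dyaw 0.005 mm/row 0.0023
{'dx': 0.0005, 'dy': -0.0003, 'dz': 0.0022, 'yaw': 0.0025}
{'dx': 0.0005, 'dy': -0.0003, 'dz': 0.0022, 'yaw': 0.0025}
```

Request:
play_rows(targets=[{"jaw": 0,"dx": 0.001,"dy": 0,"dz": 0.003,"yaw": 0},{"jaw": 0.2,"dx": 0.0,"dy": 0,"dz": 0,"yaw": 0},{"jaw": 1,"dx": 0,"dy": 0,"dz": 0,"yaw": 0},{"jaw": 1,"dx": 0,"dy": 0,"dz": 0,"yaw": 0},{"jaw": 1,"dx": 0,"dy": 0,"dz": 0,"yaw": 0}], squeeze=25)

```text
clock: 18.6
tool_pos: [0.5132, 0.3234, 0.0902]
eef_rot: [0.705, 0.709, 0.003, 0.006]
contact_force: [-1.3, -0.2, -1.9]
opening: 0.705
```

```bash
python3 go.py .5128 .3228 .089 90 2;python3 snap.py wrist w16
```

```text
t 18.6 pos [0.5132 0.3234 0.0902] hd 90.29 tilt 0.74 open 0.705 F [-1.3 -0.2 -1.9] q7 -1.16
total [-0.0004 -0.0006 -0.0012] dyaw 0.005 mm/row 0.0007
{'dx': -0.0003, 'dy': -0.0002, 'dz': 0.0006, 'yaw': 0.0026}
{'dx': -0.0003, 'dy': -0.0002, 'dz': 0.0006, 'yaw': 0.0026}
```

View pics/w16.png

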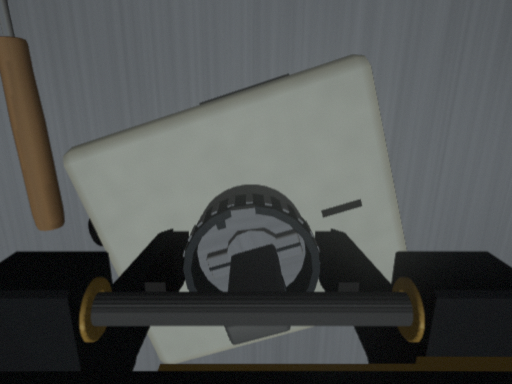

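Request:
play_rows(targets=[{"jaw": 1,"dx": 0,"dy": 0,"dz": 0,"yaw": 0.1},{"jaw": 1,"dx": 0.0,"dy": 0,"dz": 0,"yaw": 0.12},{"jaw": 1,"dx": 0,"dy": 0,"dz": 0,"yaw": 0.12},{"jaw": 1,"dx": 0,"dy": 0,"dz": 0,"yaw": 0.12},{"jaw": 1,"dx": 0,"dy": 0,"dz": 0,"yaw": 0.12}])

```text
clock: 19.15
tool_pos: [0.5144, 0.323, 0.0903]
eef_rot: [0.883, 0.469, 0.005, 0.005]
contact_force: [-0.1, 0.5, -2.4]
opening: 0.703
```

```bash
python3 go.py .5128 .3228 .0905 10 2;python3 snap.py wrist w17
```

```text
t 19.15 pos [0.5144 0.323  0.0903] hd 55.93 tilt 0.82 open 0.703 F [-0.1  0.5 -2.4] q7 -1.59
total [-0.0016 -0.0002  0.0002] dyaw 0.802 mm/row 0.0008
{'dx': -0.0005, 'dy': -0.0006, 'dz': -0.0001, 'yaw': 0.4008}
{'dx': -0.0007, 'dy': -0.0003, 'dz': -0.0001, 'yaw': 0.4008}
```

View pics/w17.png

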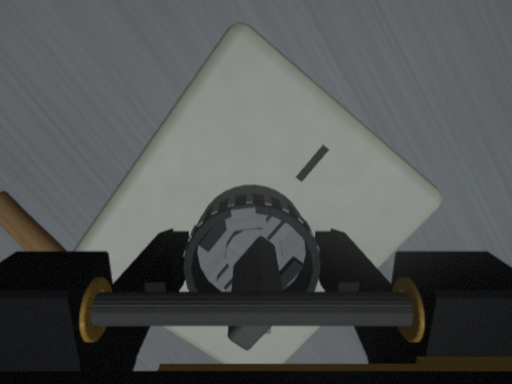

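Turned 0.60 rad, insert still along the marks, ring following the jaws. Continue.

Request:
play_rows(targets=[{"jaw": 1,"dx": 0,"dy": 0,"dz": 0,"yaw": 0.12},{"jaw": 1,"dx": 0.0,"dy": 0,"dz": 0,"yaw": 0.12},{"jaw": 1,"dx": 0,"dy": 0,"dz": 0,"yaw": 0.12},{"jaw": 1,"dx": 0,"dy": 0,"dz": 0,"yaw": 0.12},{"jaw": 1,"dx": 0,"dy": 0,"dz": 0,"yaw": 0.12}])

```text
clock: 19.7
tool_pos: [0.5151, 0.3221, 0.0903]
eef_rot: [0.984, 0.18, 0.007, 0.004]
contact_force: [-0.0, -1.0, -1.7]
opening: 0.709
```

```bash
python3 go.py .5128 .3228 .0905 10 2;python3 snap.py wrist w18
```

```text
t 19.7 pos [0.5151 0.3221 0.0903] hd 20.77 tilt 0.89 open 0.709 F [-0.  -1.  -1.7] q7 -2.0
total [-0.0023  0.0007  0.0002] dyaw 0.188 mm/row 0.0012
{'dx': -0.001, 'dy': -0.0008, 'dz': -0.0001, 'yaw': 0.094}
{'dx': -0.001, 'dy': -0.0007, 'dz': -0.0001, 'yaw': 0.094}
```

View pics/w18.png

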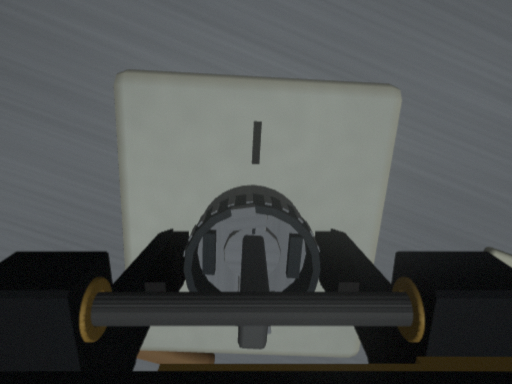

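Request:
play_rows(targets=[{"jaw": 1,"dx": 0,"dy": 0,"dz": 0,"yaw": 0.09},{"jaw": 1,"dx": 0.0,"dy": 0,"dz": 0,"yaw": 0.08},{"jaw": 1,"dx": 0,"dy": 0,"dz": 0,"yaw": 0.06},{"jaw": 1,"dx": 0,"dy": 0,"dz": 0,"yaw": 0.04},{"jaw": 1,"dx": 0,"dy": 0,"dz": 0,"yaw": 0.02}])

```text
clock: 20.25
tool_pos: [0.516, 0.3216, 0.0904]
eef_rot: [0.999, 0.043, 0.009, 0.004]
contact_force: [2.9, -0.9, -3.2]
opening: 0.705
```

```bash
python3 go.py; python3 -c "
from plant import r
print(r.get_state()['moment'])"
```

```text
t 20.25 pos [0.516  0.3216 0.0904] hd 4.93 tilt 1.07 open 0.705 F [ 2.9 -0.9 -3.2] q7 -2.19
[-0.17345604 -0.48457609  1.13376038]
```

Request:
play_rows(targets=[{"jaw": 0,"dx": 0,"dy": 0,"dz": 0,"yaw": 0},{"jaw": 0,"dx": 0.0,"dy": 0,"dz": 0,"yaw": 0},{"jaw": 0,"dx": 0,"dy": 0,"dz": 0,"yaw": 0},{"jaw": 0,"dx": 0,"dy": 0,"dz": -0.01,"yaw": 0},{"jaw": 0,"dx": 0,"dy": 0,"dz": -0.02,"yaw": 0}])

```text
clock: 20.75
tool_pos: [0.5132, 0.3216, 0.1198]
eef_rot: [0.999, 0.042, 0.005, 0.004]
contact_force: [-0.2, 0.3, 0.7]
opening: 0.998
```

Request:
play_rows(targets=[{"jaw": 0,"dx": 0,"dy": 0,"dz": -0.03,"yaw": 0},{"jaw": 0,"dx": 0.0,"dy": 0,"dz": -0.03,"yaw": 0},{"jaw": 0,"dx": 0,"dy": 0,"dz": -0.03,"yaw": 0},{"jaw": 0,"dx": -0.02,"dy": 0,"dz": -0.02,"yaw": 0},{"jaw": 0,"dx": -0.02,"dy": 0,"dz": -0.01,"yaw": 0}])

```text
clock: 21.25
tool_pos: [0.4736, 0.3194, 0.2485]
eef_rot: [0.999, 0.039, 0.008, 0.002]
contact_force: [-1.0, -0.3, 0.4]
opening: 1.0
```

Request:
play_rows(targets=[{"jaw": 0,"dx": -0.01,"dy": 0,"dz": -0.01,"yaw": 0},{"jaw": 0,"dx": 0.0,"dy": 0,"dz": 0,"yaw": 0},{"jaw": 0,"dx": 0,"dy": 0,"dz": 0,"yaw": 0},{"jaw": 0,"dx": 0,"dy": 0,"dz": 0,"yaw": 0},{"jaw": 0,"dx": 0,"dy": 0,"dz": 0,"yaw": 0}])

```text
clock: 21.75
tool_pos: [0.4629, 0.319, 0.2613]
eef_rot: [0.999, 0.04, 0.009, 0.001]
contact_force: [0.1, -0.0, -0.1]
opening: 1.003
```

```bash
python3 go.py;python3 snap.py wrist w19; python3 snap.py top t19; python3 snap.py side s19;python3 -c "
from h import *
s=load('w19');st=s['st']
crop(s,140,40,340,220,4,'pics/w19c.png')
crop(load('s19'),130,100,350,340,2.5,'pics/s19c.png')"
```

```text
t 21.75 pos [0.4629 0.319  0.2613] hd 4.53 tilt 1.0 open 1.003 F [ 0.1 -0.  -0.1] q7 -2.22
```

View pics/w19c.png

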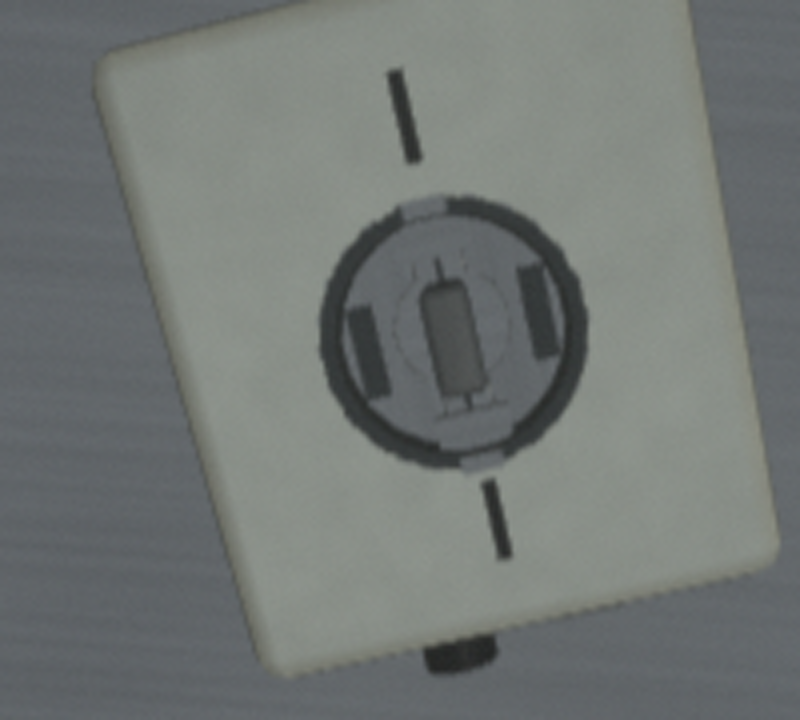

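View pics/s19c.png

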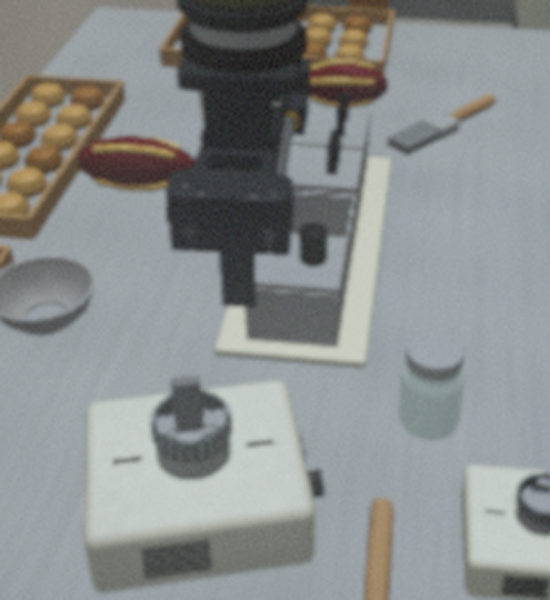

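View pics/t19.png

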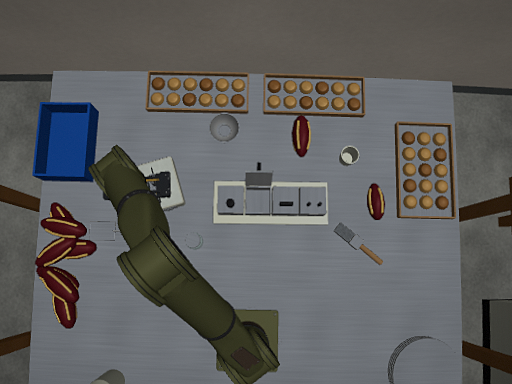

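```bash
python3 -c "
from h import *
def hd(s,c,z):
  P=onz(s,c,z,s['st']);a=P[0]-P[1];return P.mean(0).round(4),np.degrees(np.arctan2(a[1],a[0]))
a=load('w9');b=load('w19')
print('start',hd(a,np.array([(197,405),(474,450)])/4.5+[140,20],.1085))
f=lambda L:np.array(L)/4+[140,40]
print('end',hd(b,f([(425,208),(482,462)]),.1085))
print('marks',hd(b,f([(404,115),(497,520)]),.07))
print('grip top',hd(b,f([(444,285),(464,390)]),.146))
C=cloud(b,b['st']);q=C[115:135,248:258].reshape(-1,3);q=C[110:140,245:262].reshape(-1,3);q=q[q[:,2]>.14];print(np.median(q,0),len(q),cv2.minAreaRect(q[:,:2].astype(np.float32)))
"
```

```text
start (array([0.5118, 0.3224, 0.1085]), np.float64(97.4195612405465))
end (array([0.5118, 0.3221, 0.1085]), np.float64(17.461802572056676))
marks (array([0.5122, 0.3223, 0.07  ]), np.float64(17.762777471320458))
grip top (array([0.5145, 0.3226, 0.146 ]), np.float64(15.56724266285016))
[0.51447686 0.32318899 0.1457675 ] 335 ((0.5142842531204224, 0.32318052649497986), (0.021604083478450775, 0.009928165003657341), 17.6059627532959)
```

```bash
python3 -c "
from plant import r
print(r.finish_job())"
```

```text
the job is handed in; nothing more can be done
None
```

The job is done and handed in at about 22 s of the 72 s allowed. I opened the box with the fin, set its insert on the larger head with the ears along the marks, and turned the ring clockwise to its stop. I then backed the arm clear.

**Last checks, from the final pictures:**
- **Insert:** the top of its grip is at z ≈ 0.146 m, which is the height of a seated insert. It stands about 2 mm from the seat centre. The depth map puts its ears within about 0.2° of the marks; a hand-picked measurement in the wrist picture gave about 2°. Both are well inside the limits.
- **Ring:** it turned 80° (1.40 rad), with a clear torque rise at the end, and its lugs now lie in line with the ears.
- **Other lids and table:** the other three lids look shut and the bystanders look unmoved in the last pictures. I judged these by eye and did not measure them.

**Off plan:**
- **Tilt:** the tool tilted up to about 3° while opening the lid, then came back to about 1°.
- **Grasp:** I gripped the insert about 10 mm below its top rather than at its marked grip point, so the gripper body would clear the neighbouring lid grips.

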